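# Turn the empty tea tin lid-down on the refill stand

## Robot

A 6-joint arm with a two-finger parallel gripper is mounted at the origin on the work surface. World frame = base frame: x ahead of the robot, y to its left, z up, the work surface at z = 0. Lengths are in mm, angles in rad, forces in N, time in s.
With the tool pointing down it reaches from about 400 to 925 mm from the base axis. Payload 12.5 kg.
Tool frame: the origin (TCP) lies midway between the tips of the shut fingers; the grasp point (between the pads) lies 19 mm behind it; z points along the fingers, y is the direction in which the jaws open and shut (so a half turn about z gives the same grasp; the last joint's range is limited). The gripper opens to 95 mm and grips with 3 to 60 N. Pads are 20 mm wide; open, the fingers measure 119 mm over their backs; the gripper's body (75 mm by 180 mm) begins 59 mm behind the grasp point.
Start: joints at [-1.285, 0.491, 1.559, -0, 1.092, -0.106], TCP at [238.682, -577.649, 214.661] pointing down, gripper open.
Joint ranges: [-3.1, 3.1], [-0.84, 2.19], [0.05, 2.79], [-1.13, 4.28], [0.06, 2.93], [-2.69, 2.69]. Speed limits (rad/s): [2.22, 2.22, 2.79, 3.14, 3.14, 3.14].

## Interface

Orientations are given as [roll, pitch, yaw] about the fixed x, y, z axes, in that order (R = Rz(yaw) Ry(pitch) Rx(roll)).
In Python, from cell import env, eyes, job_done, boxes_of, regions_of gives the robot as it stands.
- The arm moves only by the tool send_rows, never from a script. Its argument "plan" is text: rows parted by semicolons, each of 5 numbers parted by spaces: the shift along the tool's x, y, z in mm, then the turn about the tool's z in rad, then the finger opening in mm, from 0 to 95.1. In form: x y z roll gripper; .... A call has 1 to 8 rows; each row shifts and turns the pose as measured when the row begins, along the tool's axes as they then stand; what a row does not reach is not made up. A row lasts 1/10 s, in which the tool goes at most 50 mm and 8.59 degrees, less where a joint would pass 70% of its speed; a pose out of reach is approached as far as the arm can. A call with a gripper value outside its range is refused whole. The fingers move at their own pace and stop on an object; the grip force is fixed at half the most. Time passes only in rows, so rows that do not move let the fingers close. It gives the time, the measured TCP pose, the force and the opening at its end, in the units of the state.
- env.state(): the state, without advancing time (a new reading comes with each control period).
- eyes.read_camera(name): name is "side" or "top"; returns a dict with "image" (480x640x3 uint8, red, green, blue), "vertical_fov" (degrees; the focal length in pixels is half the picture's height over the tangent of half this angle, whatever the lens; pixels are square), "cx", "cy" (the principal point, pixels), "k1" (the pictures are not rectified: a ray, as slopes to the right and down, at radius r is drawn at 1 + k1 r^2 times it, then the intrinsics apply), "extrinsics" (4x4, takes a point from camera to world coordinates). Camera axes: x right, y up, looking along -z (the intrinsics and any distortion apply to the point x, -y, -z); pixel columns grow to the right and rows downward; lengths in mm; the calibration is good to about 2 mm. A picture is of the moment at which its call begins. There is no depth.
- job_done(): hands the job in, once; it reports no verdict.
Trained networks look in a picture, given as the dict that the camera call returned (one of the last four; its "shot" number tells which), for a name from the list of things; names that differ only in an ending like _2 or _b are one class to them, and where a whole thing is asked for, a point or a joint stands for the part that bears it (a point fixed in the world has none). Each returns a list of dicts, best first, with "confidence" (0 to 1); they miss things now and then, are a little off and sometimes report something else, mostly with a low value. They report only what shows in the picture. A call takes as long as a camera call. They do not tell look-alikes from the thing itself.
- boxes_of(target, picture): "bbox" ([left, top, width, height] in pixels, round what is visible of it).
- regions_of(target, picture): "pixels" (480x640 bool, what is visible of it) and "bbox" ([left, top, width, height] in pixels, round what is visible of it).
The state is a dict: "t": time; "joints": joint angles; "qvel": joint speeds; "tau": joint torques, N m; "eef_pos": TCP position; "tcp_rot": TCP orientation; "ft_force": force on the tool from outside, world axes, zero at the start; "moment": the same for the moment, N m; "opening": opening from 0.0 (shut) to 1.0 (fully open).
Only numpy, scipy, OpenCV 4.12 (cv2) and the standard library are available. Lean on these libraries where they do the work, as an engineer would, in place of code of your own. Each camera call takes 0.05 s, during which the arm holds its last target.

## Task

The blue tea tin is empty, and in this shop an empty tin is marked for refilling by lying lid-down. Pinch the blue tin between lid and bottom so that its loose lid stays shut the whole time, turn it upside down and lay it, lid underneath, squarely on the sloping bed of the wooden stand that was empty at the start, then let go. Leave the yellow tin as it is.

Things in the scene. Friction and masses are not known exactly. Their poses are not given: they have to be found in the camera images.
- blue_tin: Blue open tin, empty, 70 x 94 mm, 42 tall (45 with lid, 77 x 101 over the lid), 0.16 kg. Origin: centre of underside; z to the lid, y along the 94 mm side. Starts on a stand like the empty one, lid facing up and away from the robot, x pointing 45 degrees down the slope away from the robot, y level. The stand leaves the middle 60 mm of its underside free for a finger coming down the slope, along x.
- blue_lid: The tin's loose slip-over lid, blue with a blank white label: plate 77 x 101 x 3 mm, skirt 14 mm deep and 2 thick, 1.5 mm clearance all round, 0.06 kg. Nothing holds it on. Origin: centre of the plate's underside, 42 mm along the tin's z from the tin's origin when shut; z points out of the lid's top.
- empty_stand: Fixed wooden stand, 100 mm wide, as under the tins. Origin: centre of its foot on the table; z up, x away from robot. Two rails 20 mm wide, 60 mm gap, open below, form a bed falling 45 degrees to +x; its middle is 145 mm above the origin, it runs 37 mm each way; at its low end a stop bar 14 mm high, high end open. Tin lid-down at the stop: centred on the bed's middle, underside 45 mm off the bed.
- yellow_tin: Yellow tin of the same size and shape with a yellow lid, lying lid-up on the third stand: to be left alone. Origin: centre of its underside; axes as for the blue tin.
Not all that is in view belongs to the job. Of the things like the blue_lid, leave any that is purple; of the rest the smaller one is meant.

How it is judged (in metres and radians):
At the end, for the whole second after the job is handed in: The blue tin lies upside down on the empty stand: z axis 135 and y axis 0 degrees from the stand's, each within 10; centre of its underside at x 10 to 45, y -18 to 18, z 160 to 200 mm of the stand (ideal 32, 0, 177); lid on, 36 to 49 mm from the tin's origin; both at rest, released (angle between blue_tin's own z axis and vertical between 2.18 and 2.53 rad and angle between the y axis of blue_tin and the y axis of empty_stand, either way round below 0.18 rad and x of blue_tin in the frame of empty_stand between 0.01 and 0.045 m and y of blue_tin in the frame of empty_stand between -0.018 and 0.018 m and z of blue_tin in the frame of empty_stand between 0.16 and 0.2 m and z of blue_lid in the frame of blue_tin between 0.036 and 0.049 m and linear speed of each of blue_tin, blue_lid below 0.01 m/s); the robot touches nothing.
It fails at once if the lid comes more than 8 mm open or off (z of blue_lid in the frame of blue_tin above 0.05 m or z of blue_lid in the frame of blue_tin below 0.034 m).
It fails at once if the yellow tin is moved more than 15 mm (distance of yellow_tin from where it was at the start of the episode above 0.015 m).
It also fails if it takes over 56 s, if anything falls off the work surface, if the arm or the gripper's body presses on something with over 40 N, if the wrist force passes 120 N, or if a joint passes its speed limit or range.

## Working session

There is one attempt and no reset: what is moved stays moved. The work goes in short steps, Python scripts to look and compute and a tool call to move; the robot and the scene stay as the last step left them, time stands still between calls to the robot, and variables do not carry over. Pictures are saved under pics/ and viewed, and the job is handed in when it is done.

Besides the shell and the picture viewer there is one more tool, called after "Call:" by a JSON object that holds its "op" and its "data". send_rows: Moves the arm, as the interface text tells. Its arguments: {"type":"object","properties":{"plan":{"type":"string"}},"required":["plan"]}

```bash
ls; mkdir -p pics
python3 - <<'E'
from cell import env, eyes, job_done, boxes_of, regions_of
import cv2,numpy as np
print(env.state())
for n in ("side","top"):
    p=eyes.read_camera(n)
    cv2.imwrite(f"pics/{n}0.png",p["image"][:,:,::-1])
    print(n,{k:v for k,v in p.items() if k!="image"})
    for t in ("blue_tin","blue_lid","empty_stand","yellow_tin"):
        print(t,[(b["bbox"],round(b["confidence"],2)) for b in boxes_of(t,p)])
E
```

```text
pics
{'t': 0.0, 'joints': array([-1.28461083e+00,  4.91565378e-01,  1.55944553e+00,  1.44122031e-05,
        1.09168320e+00, -1.05585837e-01]), 'qvel': array([-0.00017705, -0.00031551, -0.00191382,  0.00045541,  0.00106587,
       -0.00036111]), 'tau': array([ 3.59535778e-03, -6.12636924e+01, -2.58173239e+01,  6.93198829e-02,
        4.83769155e-02, -1.42787821e-04]), 'eef_pos': array([ 238.60644742, -577.40424148,  214.05947782]), 'tcp_rot': array([-3.14049867e+00, -1.28793857e-04,  3.91764613e-01]), 'ft_force': array([-0.01195315, -0.2477432 ,  0.6681636 ]), 'moment': array([-0.00897773,  0.07451505, -0.01836995]), 'opening': 1.0018051498390794}
side {'vertical_fov': 55.25373806784656, 'cx': 317.8378289246237, 'cy': 243.81475580973205, 'k1': 0.009387671601228349, 'extrinsics': array([[-9.97824423e-01,  3.09836033e-02, -5.81930950e-02,
         5.21124662e+02],
       [-6.29855524e-02, -7.08751396e-01,  7.02640932e-01,
         6.65323034e+02],
       [-1.94740894e-02,  7.04777607e-01,  7.09160972e-01,
         7.55583899e+02],
       [ 0.00000000e+00,  0.00000000e+00,  0.00000000e+
[... 312 characters left out ...]
tical_fov': 52.981194830372885, 'cx': 309.9569845609558, 'cy': 242.9099020761124, 'k1': -0.12140864256575282, 'extrinsics': array([[-1.27885714e-02,  9.92307442e-01, -1.23135667e-01,
         4.69664290e+02],
       [-9.99617703e-01, -9.66846588e-03,  2.59030696e-02,
         5.48571799e+01],
       [ 2.45132757e-02,  1.23419856e-01,  9.92051732e-01,
         8.79534244e+02],
       [ 0.00000000e+00,  0.00000000e+00,  0.00000000e+00,
         1.00000000e+00]]), 'shot': 2}
blue_tin [([168.1, 204.2, 67.8, 18.7], 0.92)]
blue_lid [([105.2, 186.5, 67.5, 56.1], 0.76), ([175.1, 289.6, 82.2, 63.6], 0.59)]
empty_stand [([432.3, 178.7, 91.7, 71.5], 0.87)]
yellow_tin [([284.5, 182.2, 71.9, 53.2], 0.8)]
```

View pics/side0.png

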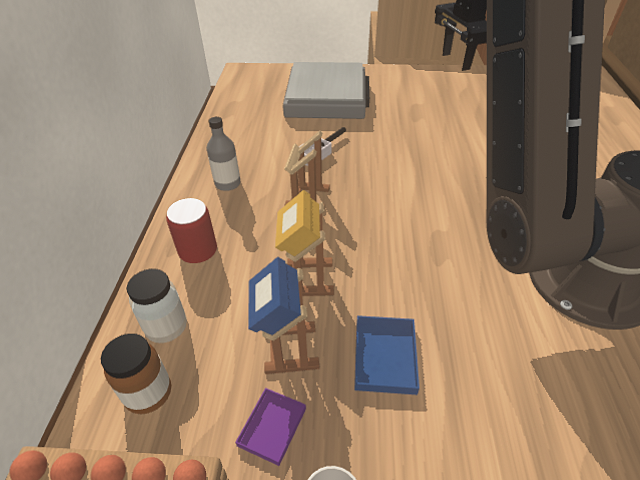

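View pics/top0.png

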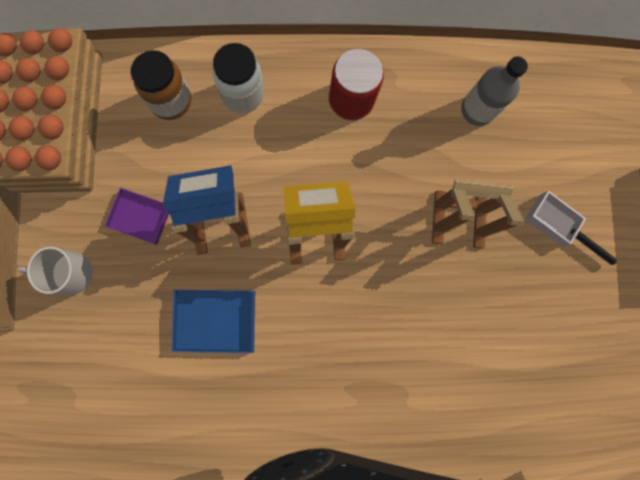

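Run:
```python
import cv2
s=cv2.imread("pics/side0.png");t=cv2.imread("pics/top0.png")
def c(im,x,y,w,h,k,n): cv2.imwrite(n,cv2.resize(im[y:y+h,x:x+w],None,fx=k,fy=k,interpolation=cv2.INTER_CUBIC))
c(t,150,150,100,75+25,6,"pics/c1.png"); c(s,230,245,100,100,6,"pics/c2.png")
c(t,420,170,120,90,6,"pics/c3.png"); c(s,270,120,100,100,6,"pics/c4.png")
```

```text
(no output)
```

View pics/c1.png

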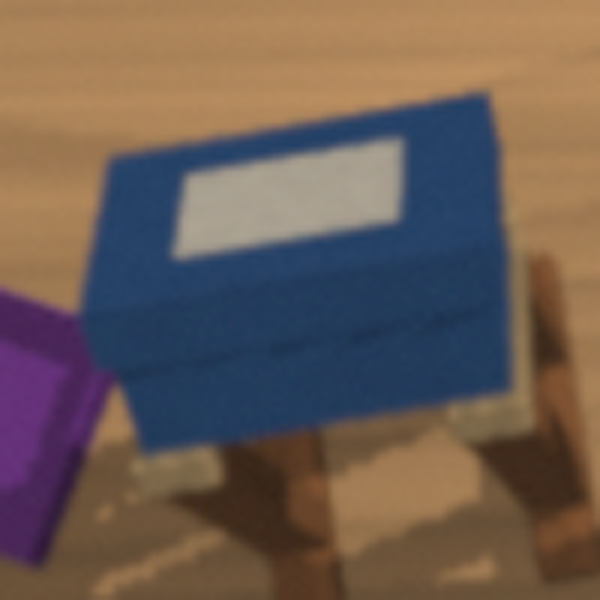

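View pics/c2.png

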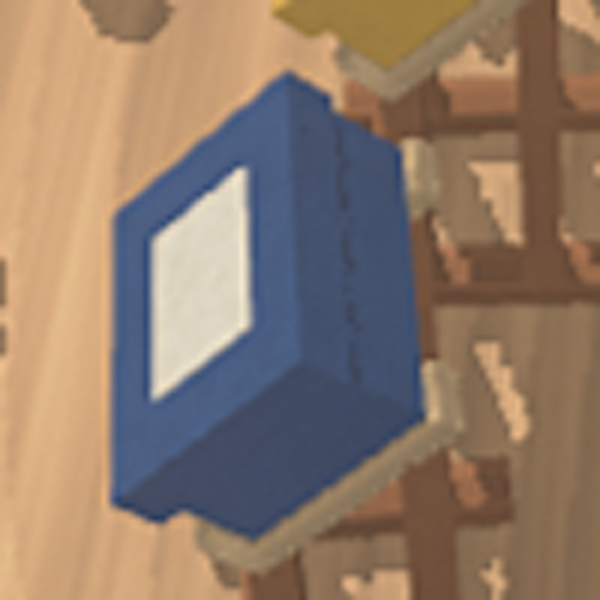

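View pics/c3.png

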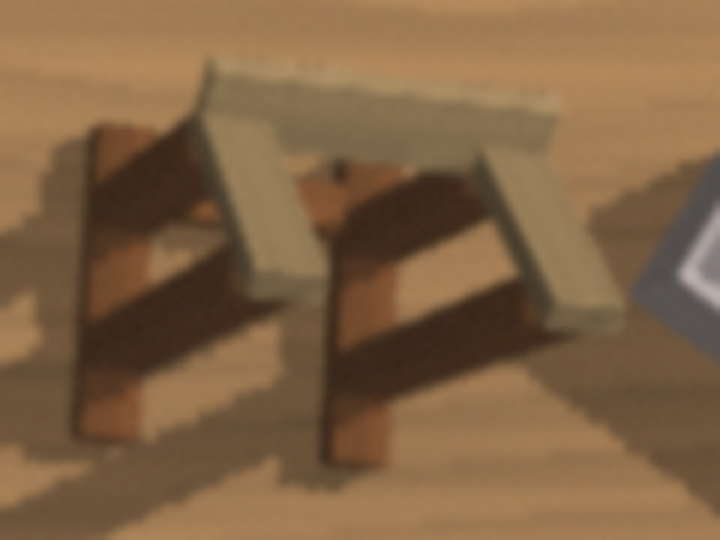

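View pics/c4.png

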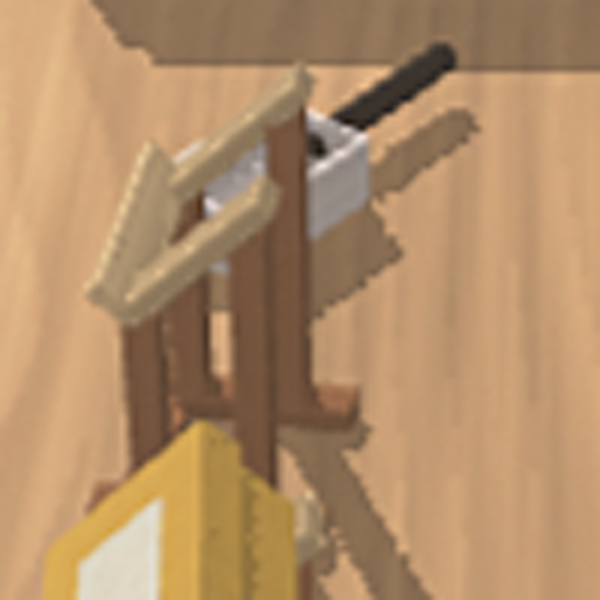

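```bash
cat > h.py <<'E'
import numpy as np, cv2, pickle, os
from scipy.optimize import least_squares
from scipy.spatial.transform import Rotation as Ro
CAM={}
def cam(p):
    f=240/np.tan(np.radians(p["vertical_fov"])/2)
    return dict(f=f,cx=p["cx"],cy=p["cy"],k1=p["k1"],E=np.array(p["extrinsics"]))
def proj(c,P):
    P=np.atleast_2d(P); E=c["E"]; q=(P-E[:3,3])@E[:3,:3]
    x=q[:,0]/-q[:,2]; y=-q[:,1]/-q[:,2]; k=1+c["k1"]*(x*x+y*y)
    return np.c_[c["cx"]+c["f"]*x*k, c["cy"]+c["f"]*y*k]
def load(): return pickle.load(open("cams.pkl","rb"))
E
cat > fit.py <<'E'
from h import *
from cell import eyes
if not os.path.exists("cams.pkl"):
    pickle.dump({n:cam(eyes.read_camera(n)) for n in ("side","top")},open("cams.pkl","wb"))
C=load()
def px(off,l): return [(off[0]+(a+.5)/6-.5,off[1]+(b+.5)/6-.5) for a,b in l]
def fit(obs,p0,yawonly):
    def R(p): return Ro.from_euler("z",p[3])*Ro.from_euler("y",np.pi/4) if yawonly else Ro.from_euler("zyx",p[3:6])
    def res(p):
        r=[]
        for n,(M,U) in obs.items(): r.append(proj(C[n],R(p).apply(np.array(M,float))+p[:3])-np.array(U))
        return np.concatenate(r).ravel()
    s=least_squares(res,p0[:4] if yawonly else p0,loss="soft_l1",x_scale=[10,10,10,.1]+([] if yawonly else [.1,.1]))
    return s.x,res(s.x).reshape(-1,2),R(s.x)
tin={"top":([(38.5,50.5,45),(38.5,-50.5,45),(-38.5,50.5,45),(-38.5,-50.5,45),(-35,47,0),(-35,-47,0)],
 px((150,150),[(110,158),(489,93),(83,315),(505,240),(147,453),(512,390)])),
 "side":([(-38.5,50.5,45),(38.5,50.5,45),(-38.5,-50.5,45),(38.5,-50.5,45),(-35,47,0),(35,47,0),(-35,-47,0)],
 px((230,245),[(302,360),(113,498),(290,70),(115,213),(420,415),(253,540),(402,148)]))}
for yo in (True,False):
    x,r,R=fit(tin,[550,200,150,0,np.pi/4,0],yo); print("tin",np.round(x,3)); print(np.round(r,1).tolist())
    print("cost",np.abs(r).mean())
st={"top":([(-37,50,0),(-37,30,0),(-37,-30,0),(-37,-50,0),(37,50,0),(37,50,14),(37,-50,14)],
 px((420,170),[(248,272),(328,268),(545,308),(622,305),(203,118),(218,72),(558,108)])),
 "side":([(-37,50,0),(-37,-50,0),(-37,30,0)],
 px((270,120),[(275,185),(300,75),(262,182)]))}
for yo in (True,False):
    x,r,R=fit(st,[550,-200,150,0,np.pi/4,0],yo); print("stand bed middle",np.round(x,3)); print(np.round(r,1).tolist())
E
python3 fit.py
```

```text
tin [6.18804e+02 1.97295e+02 1.43609e+02 1.61000e-01]
[[0.3, -0.4], [0.5, -0.5], [-0.3, -0.2], [-1.7, 0.4], [0.1, 0.0], [0.9, -0.1], [0.2, -0.4], [-0.0, 0.7], [-0.3, -0.5], [0.2, -0.2], [0.8, 0.3], [-0.1, 0.3], [-0.1, 0.2]]
cost 0.3707844643479632
tin [ 6.18723e+02  1.97499e+02  1.43623e+02  2.27000e-01  7.75000e-01
 -1.50000e-01]
[[0.1, -0.4], [0.5, -0.3], [-0.2, -0.3], [-1.4, 0.4], [0.0, -0.0], [0.9, -0.0], [0.1, -0.8], [-0.0, 0.7], [-0.3, -0.5], [0.2, 0.1], [0.8, 0.1], [-0.0, 0.4], [-0.1, 0.4]]
cost 0.34679312085949643
stand bed middle [ 6.20580e+02 -2.49116e+02  1.41974e+02 -1.09000e-01]
[[0.6, -0.7], [-0.1, 1.3], [0.8, -1.3], [0.1, 0.5], [-0.8, -0.2], [-1.2, 0.2], [0.3, 0.8], [-3.4, 4.4], [-0.0, -1.1], [0.4, -0.1]]
stand bed middle [ 6.20681e+02 -2.49087e+02  1.42003e+02 -1.44000e-01  7.58000e-01
  1.10000e-01]
[[0.8, -0.3], [0.0, 1.7], [0.8, -1.0], [0.0, 0.8], [-0.9, -0.7], [-1.1, -0.2], [0.2, 0.4], [-3.1, 4.3], [0.1, -0.7], [0.7, -0.1]]
```

Call:
{"op": "send_rows", "data": {"plan": "0 0 -50 0 95; 0 0 -50 0 95; 0 0 -50 0 95; 0 0 -50 0 95"}}

```text
t: 1.0
eef_pos: [238.2, -576.2, 411.8]
tcp_rot: [-3.128, -0.001, 0.392]
ft_force: [-0.4, -0.5, -0.2]
opening: 0.997
```

```bash
cat >> h.py <<'E'
def log():
    from cell import env
    s=env.state(); 
    with open("log.pkl","ab") as f: pickle.dump(s,f)
    R=Ro.from_euler("xyz",s["tcp_rot"]).as_matrix()
    z=R[:,2]
    print("t",round(s["t"],2),"q",np.round(s["joints"],3).tolist(),"p",np.round(s["eef_pos"],1).tolist(),"rpy",np.round(s["tcp_rot"],3).tolist())
    print("toolx",np.round(R[:,0],3),"y",np.round(R[:,1],3),"z",np.round(z,3),"azim",round(np.degrees(np.arctan2(z[1],z[0])),1),"below hor",round(np.degrees(np.arcsin(-z[2])),1),"F",np.round(s["ft_force"],1),"op",round(s["opening"],3))
    return s,R
E
python3 -c "
from h import *
log()"
```

```text
t 1.0 q [-1.285, 0.375, 1.235, 0.0, 1.546, -0.106] p [238.2, -576.2, 411.8] rpy [-3.128, -0.001, 0.392]
toolx [0.924 0.382 0.001] y [ 0.382 -0.924 -0.014] z [-0.004  0.014 -1.   ] azim 106.4 below hor 89.2 F [-0.4 -0.5 -0.2] op 0.997
```

Call:
{"op": "send_rows", "data": {"plan": "40 -29 0 0 95; 40 -29 0 0 95; 40 -29 0 0 95; 40 -29 0 0 95; 40 -29 0 0 95; 40 -29 0 0 95; 40 -29 0 0 95"}}

```text
t: 1.7
eef_pos: [420.6, -281.2, 420.9]
tcp_rot: [3.14, -0.002, 0.383]
ft_force: [0.4, 0.1, 0.6]
opening: 0.999
```

```bash
python3 -c "
from h import *
log()"
```

```text
t 1.7 q [-0.72, 0.164, 1.504, 0.001, 1.471, 0.468] p [420.6, -281.2, 420.9] rpy [3.14, -0.002, 0.383]
toolx [0.928 0.373 0.002] y [ 0.373 -0.928  0.002] z [ 0.002 -0.001 -1.   ] azim -26.0 below hor 89.9 F [0.4 0.1 0.6] op 0.999
```

Call:
{"op": "send_rows", "data": {"plan": "40 -29 0 0 95; 40 -29 0 0 95; 40 -29 0 0 95; 40 -29 0 0 95; 40 -29 0 0 95; 40 -29 0 0 95; 40 -29 0 0 95"}}

```text
t: 2.4
eef_pos: [603.8, 17.2, 422.9]
tcp_rot: [3.137, -0.005, 0.383]
ft_force: [0.5, 0.2, 1.0]
opening: 1.0
```

```bash
python3 -c "
from h import *
log()"
```

```text
t 2.4 q [-0.08, 0.329, 1.276, -0.002, 1.53, 1.109] p [603.8, 17.2, 422.9] rpy [3.137, -0.005, 0.383]
toolx [0.928 0.373 0.005] y [ 0.373 -0.928  0.005] z [ 0.006 -0.003 -1.   ] azim -24.8 below hor 89.6 F [0.5 0.2 1. ] op 1.0
```

Call:
{"op": "send_rows", "data": {"plan": "13 -32 -25 0 95; 13 -32 -25 0 95; 0 0 -50 0 95; 0 0 -50 0 95; 0 0 -50 0 95; 0 0 -50 0 95"}}

```text
t: 3.0
eef_pos: [604.5, 96.9, 662.0]
tcp_rot: [-3.141, 0.007, 0.391]
ft_force: [0.2, -0.5, 0.3]
opening: 1.0
```

```bash
python3 -c "
from h import *
log()"
```

```text
t 3.0 q [0.052, 0.447, 0.492, -0.002, 2.21, 1.23] p [604.5, 96.9, 662.0] rpy [-3.141, 0.007, 0.391]
toolx [ 0.924  0.381 -0.007] y [ 0.381 -0.924 -0.001] z [-0.007 -0.002 -1.   ] azim -163.8 below hor 89.6 F [ 0.2 -0.5  0.3] op 1.0
```

```bash
cat >> h.py <<'E'
def logs():
    o=[]
    with open("log.pkl","rb") as f:
        while 1:
            try:o.append(pickle.load(f))
            except EOFError:return o
# params: a1,y0,h,L2,a3,L3,d
def fk(P,q):
    a1,y0,h,L2,a3,L3,d=P
    R=Ro.from_euler("z",q[0])
    p=R.apply([a1,y0,h])
    R2=R*Ro.from_euler("y",q[1]); p=p+R2.apply([0,0,L2])
    R3=R2*Ro.from_euler("y",q[2]); p=p+R3.apply([a3,0,L3])
    R5=R3*Ro.from_euler("z",q[3])*Ro.from_euler("y",q[4]); p=p+R5.apply([0,0,d])
    return p,R5*Ro.from_euler("z",q[5]+np.pi/2*ROFF)
ROFF=1
E
python3 - <<'E'
from h import *
import h
L=logs()
L.append(dict(joints=[-1.28461083e+00,  4.91565378e-01,  1.55944553e+00,0, 1.09168320e+00, -1.05585837e-01],eef_pos=np.array([ 238.60644742, -577.40424148,  214.05947782]),tcp_rot=np.array([-3.14049867,-.00013,.39176])))
for s in L: print(np.round((fk([0]*7,s["joints"])[1].inv()*Ro.from_euler("xyz",s["tcp_rot"])).as_rotvec(),3))
def res(P): return np.concatenate([fk(P,s["joints"])[0]-s["eef_pos"] for s in L]+[np.array([(P[4])/50])])
r=least_squares(res,[0,66,180,500,0,500,200],x_scale=100)
print(np.round(r.x,1)); print(np.round(res(r.x),1))
E
```

```text
[-0.  0. -0.]
[ 0. -0.  0.]
[ 0.  0. -0.]
[ 0.  0. -0.]
[-0.  0.  0.]
[  0.   65.9 196.2 586.8  43.1 411.  271.3]
[ 0.  -0.   0.   0.  -0.   0.  -0.   0.   0.  -0.   0.  -0.   0.  -0.
 -0.   0.9]
```

Call:
{"op": "send_rows", "data": {"plan": "29 12 -38 0 95; 29 12 -38 0 95; 29 12 -38 0 95; 29 12 -38 0 95"}}

```text
t: 3.4
eef_pos: [637.7, 87.1, 698.8]
tcp_rot: [3.131, -0.04, 0.392]
ft_force: [0.5, 0.2, -1.1]
opening: 0.998
```

```bash
python3 -c "
from h import *
log()"
```

```text
t 3.4 q [0.031, 0.618, 0.051, 0.006, 2.432, 1.215] p [637.7, 87.1, 698.8] rpy [3.131, -0.04, 0.392]
toolx [0.923 0.382 0.04 ] y [ 0.382 -0.924  0.01 ] z [ 0.041  0.005 -0.999] azim 7.7 below hor 87.6 F [ 0.5  0.2 -1.1] op 0.998
```

Call:
{"op": "send_rows", "data": {"plan": "32 13 -36 0 95; 32 13 -36 0 95; 32 13 -36 0 95; 32 13 -36 0 95"}}

```text
t: 3.8
eef_pos: [651.9, 72.0, 714.6]
tcp_rot: [3.102, -0.141, 0.395]
ft_force: [-0.4, -0.5, 1.0]
opening: 1.002
```

```bash
python3 -c "
from h import *
log()"
```

```text
t 3.8 q [0.002, 0.599, 0.048, 0.023, 2.349, 1.199] p [651.9, 72.0, 714.6] rpy [3.102, -0.141, 0.395]
toolx [0.914 0.381 0.141] y [ 0.379 -0.925  0.04 ] z [ 0.145  0.017 -0.989] azim 6.7 below hor 81.6 F [-0.4 -0.5  1. ] op 1.002
```

Call:
{"op": "send_rows", "data": {"plan": "37 19 -28 0 95; 37 19 -28 0 95; 37 19 -28 0 95; 37 19 -28 0 95; 37 19 -26 0 95; 37 19 -26 0 95; 37 19 -24 0 95; 37 19 -24 0 95"}}

```text
t: 4.6
eef_pos: [715.0, 21.8, 727.0]
tcp_rot: [3.029, -0.345, 0.41]
ft_force: [0.3, -0.0, 0.4]
opening: 0.999
```

```bash
python3 -c "
from h import *
log()"
```

```text
t 4.6 q [-0.085, 0.602, 0.049, 0.071, 2.132, 1.145] p [715.0, 21.8, 727.0] rpy [3.029, -0.345, 0.41]
toolx [0.863 0.375 0.338] y [ 0.361 -0.926  0.106] z [ 0.353  0.031 -0.935] azim 4.9 below hor 69.2 F [ 0.3 -0.   0.4] op 0.999
```

Call:
{"op": "send_rows", "data": {"plan": "40 25 -14 0 95; 40 25 -14 0 95; 40 25 -14 0 95; 40 25 -14 0 95; 40 25 -10 0 95; 40 25 -10 0 95; 40 25 -10 0 95; 40 25 -10 0 95"}}

```text
t: 5.4
eef_pos: [802.9, -43.5, 728.6]
tcp_rot: [2.921, -0.558, 0.45]
ft_force: [-0.6, 0.4, -0.4]
opening: 0.999
```

```bash
python3 -c "
from h import *
log()"
```

```text
t 5.4 q [-0.179, 0.646, 0.049, 0.133, 1.861, 1.081] p [802.9, -43.5, 728.6] rpy [2.921, -0.558, 0.45]
toolx [0.764 0.369 0.529] y [ 0.32  -0.929  0.186] z [ 0.56   0.028 -0.828] azim 2.8 below hor 55.9 F [-0.6  0.4 -0.4] op 0.999
```

Call:
{"op": "send_rows", "data": {"plan": "40 24 -8 0 95; 40 24 -8 0 95; 40 24 -6 0 95; 40 24 -6 0 95; 40 24 -6 0 95; 40 24 -6 0 95"}}

```text
t: 6.0
eef_pos: [844.0, -77.1, 753.6]
tcp_rot: [2.811, -0.714, 0.504]
ft_force: [-0.8, 0.3, -0.1]
opening: 0.997
```

```bash
python3 -c "
from h import *
log()"
```

```text
t 6.0 q [-0.224, 0.654, 0.048, 0.172, 1.678, 1.054] p [844.0, -77.1, 753.6] rpy [2.811, -0.714, 0.504]
toolx [0.662 0.365 0.655] y [ 0.271 -0.931  0.245] z [ 0.699  0.015 -0.715] azim 1.3 below hor 45.6 F [-0.8  0.3 -0.1] op 0.997
```

```bash
cat > kin.py <<'E'
from h import *
L=logs()
L.append(dict(joints=[-1.28461083e+00,  4.91565378e-01,  1.55944553e+00,0, 1.09168320e+00, -1.05585837e-01],eef_pos=np.array([ 238.60644742, -577.40424148,  214.05947782]),tcp_rot=np.array([-3.14049867,-.00013,.39176])))
def res(P): return np.concatenate([fk(P,s["joints"])[0]-s["eef_pos"] for s in L])
r=least_squares(res,[0,66,180,500,0,500,200],x_scale=100); P=r.x
LO=np.array([-3.1,-.84,.05,-1.13,.06,-2.69]);HI=np.array([3.1,2.19,2.79,4.28,2.93,2.69])
def ik(p,R,q0,lim=True):
    def f(q):
        a,b=fk(P,q); return np.r_[(a-p)/100,(b.inv()*R).as_rotvec()]
    best=None
    s=least_squares(f,np.clip(q0,LO+1e-3,HI-1e-3),bounds=(LO,HI) if lim else (-7,7))
    return s.x,np.abs(s.fun).max()
# target frames
def tinR(yaw): return Ro.from_euler("z",yaw)*Ro.from_euler("y",np.pi/4)
TIN=np.array([618.8,197.3,143.6]);TY=.161
BED=np.array([620.6,-249.1,142.0]);BY=-.109
E
python3 - <<'E'
from kin import *
print(np.round(P,1),np.round(np.abs(res(P)).max(),2))
t0=(tinR(TY).apply([1,0,0])+tinR(BY).apply([1,0,0]));t0/=np.linalg.norm(t0)
print("t",t0)
n1=tinR(TY).apply([0,0,1]);n2=tinR(BY).apply([0,0,1])
def frame(n,t):
    n=n-n.dot(t)*t;n/=np.linalg.norm(n)
    return Ro.from_matrix(np.c_[np.cross(n,t),n,t])
gp=TIN+n1*22.5
pl=BED+n2*22.5
for sg in (1,-1):
  for nm,g,n in(("grasp",gp,n1*sg),("place",pl,n2*sg)):
    for q0 in ([.2,.7,1.2,0,.5,0],[.2,.7,1.2,1,.5,-1],[.2,.7,1.2,-1,.5,1],[.2,.7,1.2,-1,.5,2.6],[.2,.7,1.2,1,.5,-2.6],[0,.5,2,3.14,.5,0]):
        q,e=ik(g+19*t0,frame(n,t0),q0)
        print(sg,nm,np.round(q,2),round(e,4))
E
```

```text
[ -0.   65.9 196.7 586.8  43.1 411.  271.9] 0.0
t [ 0.70362997  0.0182985  -0.71033093]
1 grasp [ 0.25  0.51  1.94 -1.13  0.13  1.21] 0.1305
1 grasp [ 0.25  0.51  1.94 -1.13  0.13  1.21] 0.1305
1 grasp [ 0.25  0.51  1.94 -1.13  0.13  1.21] 0.1305
1 grasp [ 0.25  0.51  1.94 -1.13  0.13  1.21] 0.1305
1 grasp [ 0.25  0.51  1.94 -1.13  0.13  1.21] 0.1305
1 grasp [0.27 0.53 2.01 3.95 0.24 2.43] 0.0
1 place [-0.63  0.56  1.95  1.63  0.45 -2.05] 0.0
1 place [-0.63  0.56  1.95  1.63  0.45 -2.05] 0.0
1 place [-0.63  0.56  1.95  1.63  0.45 -2.05] 0.0
1 place [-0.63  0.56  1.95  1.63  0.45 -2.05] 0.0
1 place [-0.63  0.56  1.95  1.63  0.45 -2.05] 0.0
1 place [-0.63  0.56  1.95  1.63  0.45 -2.05] 0.0
-1 grasp [ 0.25  0.51  1.94 -1.13  0.13 -1.93] 0.1305
-1 grasp [ 0.25  0.51  1.94 -1.13  0.13 -1.93] 0.1305
-1 grasp [0.19 0.51 1.94 0.48 0.06 2.69] 0.139
-1 grasp [0.19 0.51 1.94 0.48 0.06 2.69] 0.139
-1 grasp [ 0.25  0.51  1.94 -1.13  0.13 -1.93] 0.1305
-1 grasp [ 0.27  0.53  2.01  3.95  0.24 -0.71] 0.0
-1 place [-0.44  0.53  1.91 -0.7   0.06 -2.69] 0.334
-1 place [-0.44  0.53  1.91 -0.7   0.06 -2.69] 0.334
-1 place [-0.44  0.53  1.91 -0.7   0.06 -2.69] 0.334
-1 place [-0.63  0.56  1.95  1.63  0.45  1.1 ] 0.0
-1 place [-0.44  0.53  1.91 -0.7   0.06 -2.69] 0.334
-1 place [-0.63  0.56  1.95  1.63  0.45  1.1 ] 0.0
```

```bash
cat > plan.py <<'E'
from kin import *
s=L[-2]
Rc=Ro.from_euler("xyz",s["tcp_rot"]); t0=Rc.as_matrix()[:,2]
n1=tinR(TY).apply([0,0,1]);n2=tinR(BY).apply([0,0,1])
def frame(n,t):
    n=n-n.dot(t)*t;n/=np.linalg.norm(n)
    return Ro.from_matrix(np.c_[np.cross(n,t),n,t])
def rollof(n,R=Rc): # roll about tool z needed from R to frame(n)
    return (R.inv()*frame(n,R.as_matrix()[:,2])).as_rotvec()[2]
G=TIN+n1*22.5+19*t0; B=BED+n2*22.5+19*t0
def track(q,p0,R0,segs,N=30,v=True):
    """segs: list of (p,rollabs) rel to Rc"""
    r0=0 if R0 is None else R0
    for p1,r1 in segs:
        mx=0;mn5=9;err=0
        for k in range(1,N+1):
            a=k/N; p=p0+(p1-p0)*a; R=Rc*Ro.from_euler("z",r0+(r1-r0)*a)
            qn,e=ik(p,R,q); mx=max(mx,np.abs(qn-q).max()); q=qn; mn5=min(mn5,q[4]); err=max(err,e)
        print(np.round(p1,0),round(r1,2),"q",np.round(q,2).tolist(),"maxstep",round(mx,2),"min5",round(mn5,2),"err",round(err,4))
        p0=p1;r0=r1
    return q
if __name__=="__main__":
    rg=rollof(n1);rb=rollof(-n2);print(rg,rb)
    q=np.array(s["joints"]);p=s["eef_pos"]
    for ra,rgr,rpl in ((rb,rg,rb),(rb,rg-2*np.pi,rb),(rb,rg+2*np.pi,rb)):
      for hb in (150,250):
        print("--",rgr,hb)
        Bh=B-hb*t0;Gh=G-hb*t0; M=(Bh+Gh)/2
        try: track(q,p,None,[(Bh+[0,0,150],0),(Bh,ra),(M,(ra+rgr)/2),(Gh,rgr),(G,rgr),(Gh,rgr),(M,(rgr+rpl)/2),(Bh,rpl),(B,rpl)])
        except Exception as ex: print(ex)
E
python3 plan.py
```

```text
-1.310601322484108 2.0216424138868927
-- -1.310601322484108 150
[ 545. -253.  402.] 0 q [-0.78, 0.11, 1.82, 0.79, 0.79, -0.04] maxstep 0.23 min5 0.79 err 0.0
[ 545. -253.  252.] 2.02 q [-0.78, 0.28, 2.05, 1.22, 0.56, 1.44] maxstep 0.05 min5 0.56 err 0.0
[544. -28. 252.] 0.36 q [-0.28, 0.17, 2.22, 1.55, 0.21, -0.19] maxstep 0.06 min5 0.21 err 0.0
[543. 198. 253.] -1.31 q [0.22, 0.22, 2.17, 2.74, 0.06, -2.69] maxstep 0.61 min5 0.06 err 0.1637
[648. 200. 146.] -1.31 q [0.19, 0.51, 1.99, 2.72, 0.06, -2.69] maxstep 0.01 min5 0.06 err 0.1627
[543. 198. 253.] -1.31 q [0.22, 0.22, 2.17, 2.74, 0.06, -2.69] maxstep 0.01 min5 0.06 err 0.1637
[544. -28. 252.] 0.36 q [-0.28, 0.17, 2.22, 1.55, 0.21, -0.19] maxstep 0.61 min5 0.06 err 0.1547
[ 545. -253.  252.] 2.02 q [-0.78, 0.28, 2.05, 1.22, 0.56, 1.44] maxstep 0.06 min5 0.22 err 0.0
[ 650. -251.  144.] 2.02 q [-0.63, 0.56, 1.94, 1.62, 0.44, 1.11] maxstep 0.01 min5 0.44 err 0.0
-- -1.310601322484108 250
[ 475. -254.  473.] 0 q [-0.91, -0.03, 1.78, 0.73, 1.0, -0.0] maxstep 0.23 min5 0.99 err 0.0
[ 475. -254.  323.] 2.02 q [-0.91, 0.1, 2.05, 0.99, 0
[... 3551 characters left out ...]
2] maxstep 0.06 min5 0.73 err 0.0
[474. -29. 324.] 3.5 q [-0.33, -0.06, 2.34, 1.78, 0.22, 2.69] maxstep 0.08 min5 0.22 err 0.1533
[473. 196. 325.] 4.97 q [0.34, 0.02, 2.26, 4.28, 0.15, 2.11] maxstep 1.46 min5 0.06 err 0.1652
[648. 200. 146.] 4.97 q [0.27, 0.53, 2.01, 3.99, 0.23, 2.39] maxstep 0.05 min5 0.16 err 0.1552
[473. 196. 325.] 4.97 q [0.34, 0.02, 2.26, 4.28, 0.15, 2.11] maxstep 0.05 min5 0.15 err 0.1647
[474. -29. 324.] 3.5 q [-0.16, -0.05, 2.31, 4.28, 0.06, 0.3] maxstep 0.06 min5 0.06 err 0.2
[ 475. -254.  323.] 2.02 q [-0.91, 0.1, 2.05, 0.99, 0.73, 1.62] maxstep 3.28 min5 0.06 err 0.3242
[ 650. -251.  144.] 2.02 q [-0.63, 0.56, 1.94, 1.62, 0.44, 1.11] maxstep 0.02 min5 0.44 err 0.0
```

```bash
cat > scan.py <<'E'
from plan import *
# forearm steepness with wrist solution (roll-free): use orientation t0 only
def wr(p,q0=(0,.3,2.2)):
    w=p-P[6]*t0
    def f(v):
        R=Ro.from_euler("z",v[0]); a=R.apply([P[0],P[1],P[2]]);R2=R*Ro.from_euler("y",v[1]);a=a+R2.apply([0,0,P[3]]);R3=R2*Ro.from_euler("y",v[2]);a=a+R3.apply([P[4],0,P[5]]);return a-w
    s=least_squares(f,q0); v=s.x
    F=Ro.from_euler("z",v[0])*Ro.from_euler("y",v[1]+v[2]); d=F.inv().apply(t0)
    return v,np.abs(s.fun).max(),np.arctan2(d[1],d[0]),np.arccos(d[2])
if __name__=="__main__":
  for y in (70,):
   for z in (130,180,230,280,330,380):
    o=[]
    for x in range(400,700,40):
        v,e,q4,q5=wr(np.array([x,y,z])); o.append(f"{x}:{np.degrees(v[1]+v[2])-135:.0f},{v[2]:.2f},{v[1]:.2f}" + ("" if e<.1 else "!"))
    print(z,o)
E
python3 scan.py
```

```text
130 ['400:42,2.68,0.40', '440:36,2.59,0.40', '480:31,2.49,0.41', '520:27,2.40,0.43', '560:24,2.31,0.46', '600:20,2.22,0.49', '640:16,2.12,0.52', '680:13,2.03,0.55']
180 ['400:24,2.60,0.18', '440:22,2.52,0.22', '480:19,2.43,0.26', '520:17,2.35,0.30', '560:14,2.26,0.34', '600:12,2.17,0.38', '640:9,2.08,0.42', '680:6,1.99,0.47']
230 ['400:9,2.51,0.01', '440:9,2.44,0.07', '480:8,2.36,0.13', '520:7,2.29,0.19', '560:5,2.20,0.24', '600:3,2.12,0.29', '640:1,2.03,0.34', '680:-1,1.94,0.39']
280 ['400:-3,2.41,-0.12', '440:-3,2.35,-0.04', '480:-3,2.28,0.03', '520:-3,2.21,0.09', '560:-4,2.14,0.15', '600:-5,2.06,0.21', '640:-7,1.97,0.27', '680:-9,1.89,0.32']
330 ['400:-14,2.31,-0.21', '440:-13,2.26,-0.13', '480:-12,2.20,-0.06', '520:-12,2.13,0.01', '560:-12,2.06,0.08', '600:-13,1.98,0.14', '640:-14,1.90,0.20', '680:-16,1.82,0.26']
380 ['400:-24,2.21,-0.27', '440:-22,2.16,-0.19', '480:-21,2.10,-0.12', '520:-21,2.04,-0.05', '560:-21,1.97,0.02', '600:-21,1.90,0.09', '640:-22,1.82,0.15', '680:-23,1.74,0.22']
```

```bash
cat > p2.py <<'E'
from plan import *
rg=rollof(n1);rb=rollof(-n2)
q0=np.array(s["joints"]);p=s["eef_pos"]
for nm,g,b in (("A",rg+2*np.pi,rb),("A'",rg+np.pi,rb-np.pi)):
    print(nm,g,b)
    V=lambda x,y,z:np.array([x,y,z],float)
    q=track(q0,p,None,[(V(545,-253,402),0),(V(480,-253,180),g-2.2 if nm=="A" else 0),(V(480,0,170),g-1.2),(V(480,100,170),g-.8),(V(480,200,190),g),(G-100*t0,g),(G,g)],60)
    q=track(q,G,g,[(G-100*t0,g),(V(480,200,190),g),(V(480,100,170),g-.8),(V(480,0,170),g-1.2),(V(480,-253,180),b+.5),(B-120*t0,b),(B,b)],60)
E
python3 p2.py
```

```text
A 4.972583984695478 2.0216424138868927
[ 545. -253.  402.] 0 q [-0.78, 0.11, 1.82, 0.79, 0.79, -0.04] maxstep 0.14 min5 0.79 err 0.0
[ 480. -253.  180.] 2.77 q [-0.9, 0.35, 2.24, 1.55, 0.59, 1.69] maxstep 0.03 min5 0.59 err 0.0
[480.   0. 170.] 3.77 q [-0.24, 0.28, 2.46, 2.65, 0.4, 2.1] maxstep 0.03 min5 0.4 err 0.0
[480. 100. 170.] 4.17 q [0.1, 0.3, 2.43, 3.3, 0.36, 2.15] maxstep 0.01 min5 0.36 err 0.0
[480. 200. 190.] 4.97 q [0.4, 0.29, 2.31, 4.09, 0.33, 2.4] maxstep 0.01 min5 0.32 err 0.0
[578. 199. 217.] 4.97 q [0.3, 0.34, 2.11, 4.28, 0.2, 2.11] maxstep 0.01 min5 0.2 err 0.0243
[648. 200. 146.] 4.97 q [0.27, 0.53, 2.01, 3.99, 0.23, 2.39] maxstep 0.01 min5 0.2 err 0.0231
[578. 199. 217.] 4.97 q [0.3, 0.34, 2.11, 4.28, 0.2, 2.11] maxstep 0.01 min5 0.2 err 0.0243
[480. 200. 190.] 4.97 q [0.4, 0.29, 2.31, 4.09, 0.33, 2.4] maxstep 0.01 min5 0.21 err 0.0233
[480. 100. 170.] 4.17 q [0.1, 0.3, 2.43, 3.3, 0.36, 2.15] maxstep 0.01 min5 0.32 err 0.0
[480.   0. 170.] 3.77 q [-0.24, 0.28, 2.46, 2.65, 0.4, 2.1] maxstep 0.01 min5 0.36 err 0.0
[ 480. -253.  180.] 2.52 q [-0.9, 0.35, 2.24, 1.55, 
[... 882 characters left out ...]
 -0.75] maxstep 0.01 min5 0.2 err 0.0231
[578. 199. 217.] 1.83 q [0.3, 0.34, 2.11, 4.28, 0.2, -1.03] maxstep 0.01 min5 0.2 err 0.0243
[480. 200. 190.] 1.83 q [0.4, 0.29, 2.31, 4.09, 0.33, -0.74] maxstep 0.01 min5 0.21 err 0.0233
[480. 100. 170.] 1.03 q [0.1, 0.3, 2.43, 3.3, 0.36, -0.99] maxstep 0.01 min5 0.32 err 0.0
[480.   0. 170.] 0.63 q [-0.24, 0.28, 2.46, 2.65, 0.4, -1.04] maxstep 0.01 min5 0.36 err 0.0
[ 480. -253.  180.] -0.62 q [-0.9, 0.35, 2.24, 1.55, 0.59, -1.7] maxstep 0.03 min5 0.4 err 0.0
[ 566. -252.  230.] -1.12 q [-0.74, 0.34, 2.03, 1.3, 0.53, -1.77] maxstep 0.0 min5 0.53 err 0.0
[ 650. -251.  144.] -1.12 q [-0.63, 0.56, 1.94, 1.62, 0.44, -2.03] maxstep 0.01 min5 0.44 err 0.0
```

```bash
cat > mv.py <<'E'
import sys
from h import *
def rows(target,roll,n):
    s,R=log(); R=Ro.from_matrix(R); d=(np.array(target,float)-s["eef_pos"])/n
    o=[]
    for k in range(n):
        v=R.inv().apply(d); o.append(f"{v[0]:.0f} {v[1]:.0f} {v[2]:.0f} {roll/n:.2f}"); R=R*Ro.from_euler("z",roll/n)
    print(np.linalg.norm(d).round(1)); print("; ".join(o))
if __name__=="__main__": a=[float(x) for x in sys.argv[1:]]; rows(a[:3],a[3],int(a[4]))
E
python3 mv.py 545 -253 402 0 14
```

```text
t 6.0 q [-0.224, 0.654, 0.048, 0.172, 1.678, 1.054] p [844.0, -77.1, 753.6] rpy [2.811, -0.714, 0.504]
toolx [0.662 0.365 0.655] y [ 0.271 -0.931  0.245] z [ 0.699  0.015 -0.715] azim 1.3 below hor 45.6 F [-0.8  0.3 -0.1] op 0.997
35.3
-35 -0 3 0.00; -35 -0 3 0.00; -35 -0 3 0.00; -35 -0 3 0.00; -35 -0 3 0.00; -35 -0 3 0.00; -35 -0 3 0.00; -35 -0 3 0.00; -35 -0 3 0.00; -35 -0 3 0.00; -35 -0 3 0.00; -35 -0 3 0.00; -35 -0 3 0.00; -35 -0 3 0.00
```

Call:
{"op": "send_rows", "data": {"plan": "-15 0 1 0 95; -30 0 3 0 95; -35 0 3 0 95; -35 0 3 0 95; -35 0 3 0 95; -35 0 3 0 95; -35 0 3 0 95; -20 0 2 0 95"}}

```text
t: 6.8
eef_pos: [702.5, -164.9, 584.9]
tcp_rot: [2.796, -0.727, 0.512]
ft_force: [1.3, -0.9, -0.1]
opening: 0.998
```

```bash
python3 mv.py 545 -253 402 0 8
```

```text
t 6.8 q [-0.442, 0.204, 1.251, 0.387, 0.985, 0.652] p [702.5, -164.9, 584.9] rpy [2.796, -0.727, 0.512]
toolx [0.651 0.366 0.665] y [ 0.265 -0.931  0.253] z [ 0.711  0.011 -0.703] azim 0.9 below hor 44.6 F [ 1.3 -0.9 -0.1] op 0.998
32.1
-32 -1 2 0.00; -32 -1 2 0.00; -32 -1 2 0.00; -32 -1 2 0.00; -32 -1 2 0.00; -32 -1 2 0.00; -32 -1 2 0.00; -32 -1 2 0.00
```

Call:
{"op": "send_rows", "data": {"plan": "-30 -1 2 0 95; -33 -1 2 0 95; -33 -1 2 0 95; -33 -1 2 0 95; -33 -1 2 0 95; -33 -1 2 0 95; -33 -1 2 0 95; -20 -1 1 0 95"}}

```text
t: 7.6
eef_pos: [542.3, -252.7, 404.8]
tcp_rot: [2.777, -0.734, 0.516]
ft_force: [0.8, 0.0, 0.0]
opening: 1.0
```

```bash
python3 mv.py 480 -253 185 0 8
```

```text
t 7.6 q [-0.784, 0.094, 1.843, 0.83, 0.758, -0.08] p [542.3, -252.7, 404.8] rpy [2.777, -0.734, 0.516]
toolx [0.646 0.366 0.67 ] y [ 0.253 -0.93   0.265] z [ 0.72  -0.001 -0.694] azim -0.1 below hor 43.9 F [0.8 0.  0. ] op 1.0
28.6
-23 -9 13 0.00; -23 -9 13 0.00; -23 -9 13 0.00; -23 -9 13 0.00; -23 -9 13 0.00; -23 -9 13 0.00; -23 -9 13 0.00; -23 -9 13 0.00
```

Call:
{"op": "send_rows", "data": {"plan": "-15 -6 8 0 95; -23 -9 13 0 95; -23 -9 13 0 95; -23 -9 13 0 95; -23 -9 13 0 95; -23 -9 13 0 95; -23 -9 13 0 95; -15 -6 8 0 95"}}

```text
t: 8.4
eef_pos: [480.5, -259.5, 206.9]
tcp_rot: [2.755, -0.73, 0.517]
ft_force: [1.4, -0.2, -0.3]
opening: 1.001
```

```bash
python3 mv.py 480 0 170 0.63 9
```

```text
t 8.4 q [-0.903, 0.304, 2.231, 1.551, 0.586, -1.062] p [480.5, -259.5, 206.9] rpy [2.755, -0.73, 0.517]
toolx [0.648 0.368 0.667] y [ 0.239 -0.929  0.281] z [ 0.723 -0.023 -0.69 ] azim -1.8 below hor 43.6 F [ 1.4 -0.2 -0.3] op 1.001
29.1
8 -28 2 0.07; 6 -28 2 0.07; 4 -29 2 0.07; 2 -29 2 0.07; -0 -29 2 0.07; -2 -29 2 0.07; -4 -29 2 0.07; -6 -28 2 0.07; -8 -28 2 0.07
```

Call:
{"op": "send_rows", "data": {"plan": "5 -18 1 0.05 95; 6 -28 2 0.07 95; 4 -29 2 0.07 95; 2 -29 2 0.07 95; 0 -29 2 0.07 95; -2 -29 2 0.07 95; -4 -29 2 0.07 95; -6 -28 2 0.07 95"}}

```text
t: 9.2
eef_pos: [477.1, -40.5, 172.7]
tcp_rot: [-2.988, -0.79, -0.271]
ft_force: [0.7, -0.7, 0.7]
opening: 0.999
```

```bash
python3 mv.py 480 130 170 0.6 7
```

```text
t 9.2 q [-0.339, 0.285, 2.481, 2.662, 0.451, -1.182] p [477.1, -40.5, 172.7] rpy [-2.988, -0.79, -0.271]
toolx [ 0.678 -0.188  0.711] y [-0.159 -0.981 -0.108] z [ 0.718 -0.04  -0.695] azim -3.2 below hor 44.0 F [ 0.7 -0.7  0.7] op 0.999
24.4
-5 -24 -0 0.09; -7 -23 -0 0.09; -9 -23 -0 0.09; -11 -22 -0 0.09; -12 -21 -0 0.09; -14 -20 -0 0.09; -16 -19 -0 0.09
```

Call:
{"op": "send_rows", "data": {"plan": "0 0 0 0 95; 0 0 0 0 95; 0 0 0 0 95; 0 0 0 0 95"}}

```text
t: 9.6
eef_pos: [477.0, -39.1, 173.1]
tcp_rot: [-2.99, -0.79, -0.266]
ft_force: [-0.0, 0.5, 0.1]
opening: 0.999
```

```bash
python3 mv.py 480 130 170 0.6 7
```

```text
t 9.6 q [-0.336, 0.283, 2.48, 2.662, 0.448, -1.183] p [477.0, -39.1, 173.1] rpy [-2.99, -0.79, -0.266]
toolx [ 0.679 -0.185  0.71 ] y [-0.156 -0.982 -0.107] z [ 0.717 -0.039 -0.696] azim -3.1 below hor 44.1 F [-0.   0.5  0.1] op 0.999
24.2
-4 -24 -0 0.09; -7 -23 -0 0.09; -8 -23 -0 0.09; -10 -22 -0 0.09; -12 -21 -0 0.09; -14 -20 -0 0.09; -16 -18 -0 0.09
```

```bash
cat > p3.py <<'E'
import plan
from plan import *
L=logs(); s=L[-1]; plan.Rc=Rc=Ro.from_euler("xyz",s["tcp_rot"]); t=Rc.as_matrix()[:,2]
g=rollof(n1,Rc); 
if abs(g-1.2)>abs(rollof(-n1,Rc)-1.2): g=rollof(-n1,Rc)
Gk=lambda k:TIN+n1*22.5+(19-k)*t
print("roll",g,"G",Gk(0),Gk(75),Gk(90))
print("n1.t",n1@t,"n2.t",n2@t)
V=lambda x,y,z:np.array([x,y,z],float)
track(np.array(s["joints"]),s["eef_pos"],None,[(V(480,130,170),.6),(V(500,200,180),g),(Gk(85)-[0,0,15],g),(Gk(0),g)],30)
E
python3 p3.py
```

```text
roll 1.2705781021414677 G [648.13241289 199.11628674 146.29130233] [594.3366277  202.01427026 198.46998751] [583.57747066 202.59386697 208.90572454]
n1.t 0.004306961226912229 n2.t 0.01520842923558796
[480. 130. 170.] 0.6 q [0.25, 0.32, 2.41, 3.69, 0.42, -1.12] maxstep 0.04 min5 0.42 err 0.0
[500. 200. 180.] 1.27 q [0.43, 0.35, 2.28, 4.14, 0.4, -0.76] maxstep 0.02 min5 0.4 err 0.0
[587. 202. 190.] 1.27 q [0.35, 0.41, 2.1, 4.28, 0.31, -0.99] maxstep 0.01 min5 0.31 err 0.0053
[648. 199. 146.] 1.27 q [0.3, 0.54, 2.01, 4.11, 0.31, -0.85] maxstep 0.01 min5 0.31 err 0.004
```

Call:
{"op": "send_rows", "data": {"plan": "-4 -20 0 0.07 95; -7 -23 0 0.09 95; -8 -23 0 0.09 95; -10 -22 0 0.09 95; -12 -21 0 0.09 95; -14 -20 0 0.09 95; -16 -18 0 0.08 95"}}

```text
t: 10.3
eef_pos: [486.1, 121.8, 169.9]
tcp_rot: [-2.517, -0.544, -1.02]
ft_force: [1.0, -0.7, 0.2]
opening: 1.0
```

```bash
python3 mv.py 500 203 178 0.65 6; python3 p3.py
```

```text
t 10.3 q [0.23, 0.328, 2.401, 3.69, 0.424, -1.097] p [486.1, 121.8, 169.9] rpy [-2.517, -0.544, -1.02]
toolx [ 0.448 -0.729  0.518] y [-0.533 -0.683 -0.5  ] z [ 0.718 -0.052 -0.694] azim -4.1 below hor 43.9 F [ 1.  -0.7  0.2] op 1.0
13.8
-8 -11 0 0.11; -9 -10 0 0.11; -10 -9 0 0.11; -11 -8 0 0.11; -12 -7 0 0.11; -13 -5 0 0.11
roll 0.6385459709706455 G [648.15266645 198.8649846  146.32859772] [594.276933   202.75495026 198.36006427] [583.50178631 203.53294339 208.76635759]
n1.t 0.004939707645638607 n2.t 0.018363110549770717
[480. 130. 170.] 0.6 q [0.26, 0.33, 2.41, 3.74, 0.43, -0.52] maxstep 0.02 min5 0.42 err 0.0
[500. 200. 180.] 0.64 q [0.43, 0.35, 2.28, 4.18, 0.42, -0.79] maxstep 0.02 min5 0.42 err 0.0
[587. 203. 190.] 0.64 q [0.36, 0.41, 2.1, 4.28, 0.33, -0.98] maxstep 0.01 min5 0.33 err 0.0111
[648. 199. 146.] 0.64 q [0.31, 0.54, 2.01, 4.15, 0.32, -0.88] maxstep 0.01 min5 0.32 err 0.0098
```

Call:
{"op": "send_rows", "data": {"plan": "-8 -11 0 0.11 95; -9 -10 0 0.11 95; -10 -9 0 0.11 95; -11 -8 0 0.11 95; -12 -7 0 0.11 95; -13 -5 0 0.11 95; 0 0 0 0 95"}}

```text
t: 11.0
eef_pos: [505.7, 202.0, 180.6]
tcp_rot: [-2.337, -0.082, -1.569]
ft_force: [0.3, -0.5, 0.2]
opening: 0.998
```

```bash
python3 mv.py 592 203 192 0 6; python3 p3.py
```

```text
t 11.0 q [0.436, 0.357, 2.263, 4.196, 0.42, -0.757] p [505.7, 202.0, 180.6] rpy [-2.337, -0.082, -1.569]
toolx [ 0.002 -0.997  0.082] y [-0.694 -0.061 -0.718] z [ 0.72  -0.055 -0.691] azim -4.4 below hor 43.7 F [ 0.3 -0.5  0.2] op 0.998
14.5
0 -11 9 0.00; 0 -11 9 0.00; 0 -11 9 0.00; 0 -11 9 0.00; 0 -11 9 0.00; 0 -11 9 0.00
roll -0.05345089659389577 G [648.19052345 198.79601457 146.37326337] [594.16535447 202.95823033 198.22841814] [583.36032067 203.79067348 208.5994491 ]
n1.t 0.007581190713675005 n2.t 0.021705151822104102
[480. 130. 170.] 0.6 q [0.26, 0.33, 2.41, 3.74, 0.44, 0.17] maxstep 0.03 min5 0.42 err 0.0
[500. 200. 180.] -0.05 q [0.44, 0.35, 2.28, 4.18, 0.43, -0.79] maxstep 0.03 min5 0.42 err 0.0
[587. 204. 190.] -0.05 q [0.36, 0.41, 2.1, 4.28, 0.34, -0.98] maxstep 0.01 min5 0.34 err 0.0109
[648. 199. 146.] -0.05 q [0.31, 0.54, 2.01, 4.15, 0.33, -0.88] maxstep 0.01 min5 0.33 err 0.0097
```

Call:
{"op": "send_rows", "data": {"plan": "0 -11 9 0 95; 0 -11 9 0 95; 0 -11 9 0 95; 0 -11 9 0 95; 0 -11 9 0 95; 0 -11 9 -0.05 95; 0 0 0 0 95"}}

```text
t: 11.7
eef_pos: [594.7, 192.6, 187.2]
tcp_rot: [-2.337, -0.135, -1.521]
ft_force: [0.2, -0.3, 0.4]
opening: 0.999
```

```bash
python3 p3.py|head -2;  python3 mv.py 648.2 198.8 146.4 0 6
python3 - <<'E'
from cell import eyes
import cv2
for n,(x,y) in (("side",(200,200)),("top",(130,140))):
    p=eyes.read_camera(n); im=p["image"][y:y+200,x:x+200,::-1]
    cv2.imwrite(f"pics/{n}1.png",cv2.resize(im,None,fx=3,fy=3,interpolation=cv2.INTER_CUBIC))
E
```

```text
roll -0.05345089659389577 G [648.19052345 198.79601457 146.37326337] [594.16535447 202.95823033 198.22841814] [583.36032067 203.79067348 208.5994491 ]
n1.t 0.007581190713675005 n2.t 0.021705151822104102
t 11.7 q [0.335, 0.419, 2.098, 4.27, 0.33, -1.0] p [594.7, 192.6, 187.2] rpy [-2.337, -0.135, -1.521]
toolx [ 0.049 -0.99   0.135] y [-0.688 -0.131 -0.714] z [ 0.724 -0.058 -0.687] azim -4.5 below hor 43.4 F [ 0.2 -0.3  0.4] op 0.999
11.3
-1 -1 11 0.00; -1 -1 11 0.00; -1 -1 11 0.00; -1 -1 11 0.00; -1 -1 11 0.00; -1 -1 11 0.00
```

View pics/side1.png

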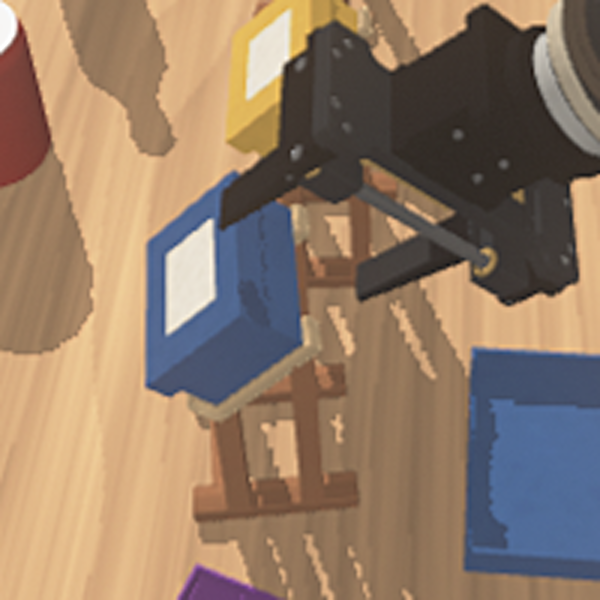

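View pics/top1.png

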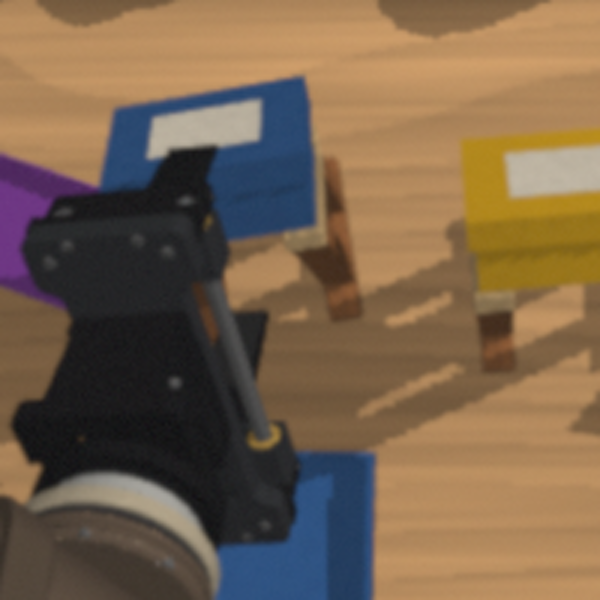

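Call:
{"op": "send_rows", "data": {"plan": "-1 -1 11 0 95; -1 -1 11 0 95; -1 -1 11 0 95; -1 -1 11 0 95; -1 -1 11 0 95; -1 -1 9 0 95; 0 0 0 0 95"}}

```text
t: 12.5
eef_pos: [643.1, 195.5, 143.4]
tcp_rot: [-2.34, -0.132, -1.523]
ft_force: [-0.0, -0.7, -0.4]
opening: 0.998
```

```bash
python3 mv.py 648.2 198.8 146.4 0 1; python3 p3.py|head -2;python3 - <<'E'
from cell import eyes
import cv2
for n,(x,y) in (("side",(200,200)),("top",(130,140))):
    p=eyes.read_camera(n); im=p["image"][y:y+200,x:x+200,::-1]
    cv2.imwrite(f"pics/{n}2.png",cv2.resize(im,None,fx=3,fy=3,interpolation=cv2.INTER_CUBIC))
E
```

```text
t 12.5 q [0.308, 0.542, 2.026, 4.106, 0.339, -0.846] p [643.1, 195.5, 143.4] rpy [-2.34, -0.132, -1.523]
toolx [ 0.048 -0.99   0.132] y [-0.69  -0.128 -0.712] z [ 0.722 -0.057 -0.689] azim -4.5 below hor 43.6 F [-0.  -0.7 -0.4] op 0.998
6.8
-3 -6 1 0.00
roll 0.014449561626977598 G [648.22645465 198.76451401 146.41337477] [594.059452   203.0510741  198.11019506] [583.22605148 203.90838611 208.44955911]
n1.t 0.010205978804239318 n2.t 0.02465475940702195
```

View pics/side2.png

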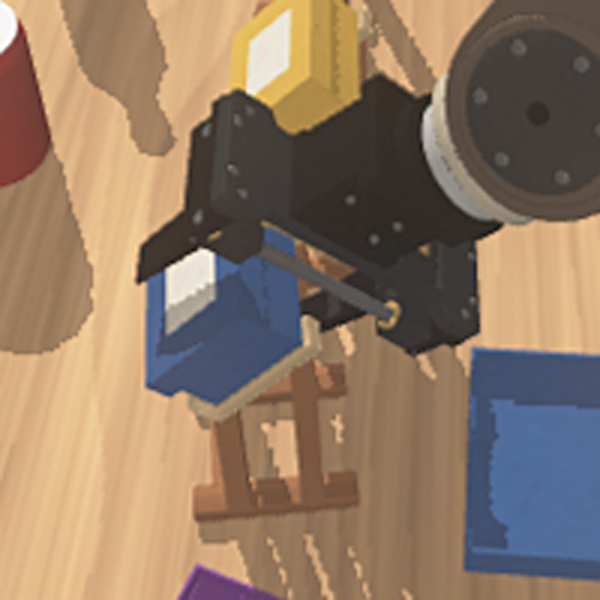

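View pics/top2.png

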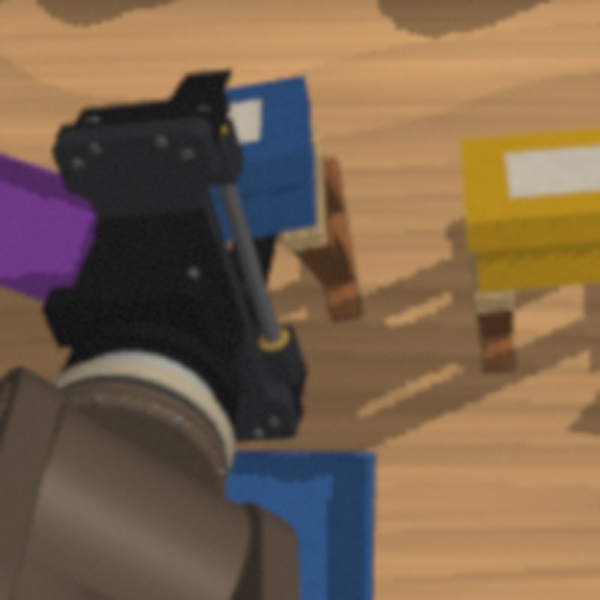

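Call:
{"op": "send_rows", "data": {"plan": "-3 -5 1 0 95; 0 0 0 0 95; 0 0 0 0 35; 0 0 0 0 35; 0 0 0 0 35; 0 0 0 0 35; 0 0 0 0 35; 0 0 0 0 35"}}

```text
t: 13.4
eef_pos: [645.1, 198.9, 147.5]
tcp_rot: [-2.339, -0.132, -1.522]
ft_force: [0.0, 0.3, 0.2]
opening: 0.551
```

```bash
python3 mv.py 648.2 198.8 146.4 0 1;  python3 p3.py|head -2
```

```text
t 13.4 q [0.313, 0.538, 2.016, 4.146, 0.334, -0.885] p [645.1, 198.9, 147.5] rpy [-2.339, -0.132, -1.522]
toolx [ 0.048 -0.99   0.132] y [-0.689 -0.128 -0.713] z [ 0.723 -0.057 -0.689] azim -4.5 below hor 43.5 F [0.  0.3 0.2] op 0.551
3.3
0 -1 3 0.00
roll 0.014423962962726593 G [648.23643962 198.77493988 146.42298384] [594.03002261 203.02034521 198.08187358] [583.1887392  203.86942628 208.41365152]
n1.t 0.010992588187743114 n2.t 0.0253395595501972
```

Call:
{"op": "send_rows", "data": {"plan": "0 0 0 0 35; 0 0 0 0 35; 0 0 0 0 35; 0 0 0 0 35; 0 0 0 0 35"}}

```text
t: 13.9
eef_pos: [645.9, 199.1, 148.5]
tcp_rot: [-2.336, -0.132, -1.523]
ft_force: [-0.1, -0.2, 1.1]
opening: 0.475
```

```bash
python3 mv.py 648.2 198.8 146.4 0 1
```

```text
t 13.9 q [0.313, 0.537, 2.014, 4.146, 0.334, -0.884] p [645.9, 199.1, 148.5] rpy [-2.336, -0.132, -1.523]
toolx [ 0.048 -0.99   0.132] y [-0.688 -0.128 -0.715] z [ 0.724 -0.057 -0.687] azim -4.5 below hor 43.4 F [-0.1 -0.2  1.1] op 0.475
3.1
0 -0 3 0.00
```

Call:
{"op": "send_rows", "data": {"plan": "0 0 0 0 35; 0 0 0 0 35; 0 -3 0 0 35; 0 -3 0 0 35; 0 -3 0 0 35; 0 0 -4 0 35; 0 0 -6 0 35; 0 0 0 0 35"}}

```text
t: 14.7
eef_pos: [643.8, 200.8, 161.4]
tcp_rot: [-2.34, -0.132, -1.522]
ft_force: [-0.4, -0.4, -1.5]
opening: 0.474
```

```bash
python3 mv.py 592 200 190 0 6
python3 - <<'E'
from cell import eyes
import cv2
for n,(x,y) in (("side",(200,200)),("top",(130,140))):
    p=eyes.read_camera(n); im=p["image"][y:y+200,x:x+200,::-1]
    cv2.imwrite(f"pics/{n}3.png",cv2.resize(im,None,fx=3,fy=3,interpolation=cv2.INTER_CUBIC))
E
```

```text
t 14.7 q [0.317, 0.513, 2.006, 4.244, 0.318, -0.984] p [643.8, 200.8, 161.4] rpy [-2.34, -0.132, -1.522]
toolx [ 0.048 -0.99   0.132] y [-0.69  -0.128 -0.712] z [ 0.722 -0.057 -0.69 ] azim -4.5 below hor 43.6 F [-0.4 -0.4 -1.5] op 0.474
9.9
0 3 -10 0.00; 0 3 -10 0.00; 0 3 -10 0.00; 0 3 -10 0.00; 0 3 -10 0.00; 0 3 -10 0.00
```

View pics/side3.png

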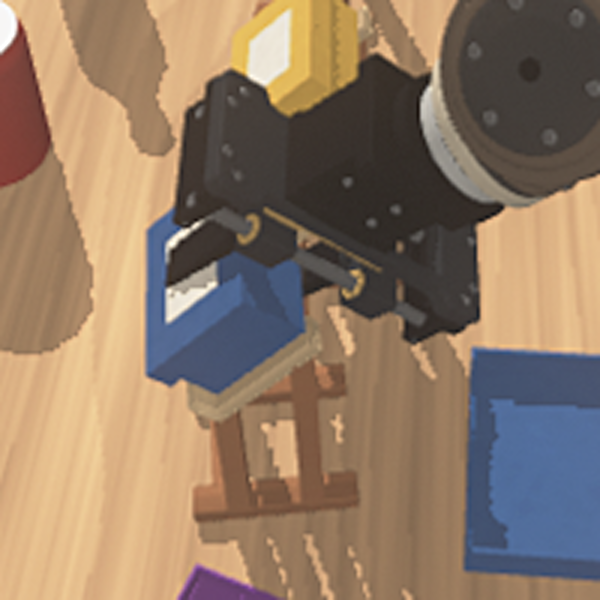

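Call:
{"op": "send_rows", "data": {"plan": "3 1 -8 0 35; 3 1 -10 0 35; 3 1 -10 0 35; 3 2 -10 0 35; 3 2 -10 0 35; 3 2 -10 0 35; 3 2 -10 0 35; 0 0 0 0 35"}}

```text
t: 15.6
eef_pos: [584.9, 178.6, 207.0]
tcp_rot: [-2.325, -0.128, -1.523]
ft_force: [0.0, 0.9, -2.4]
opening: 0.473
```

```bash
python3 mv.py 490 160 185 0 7
python3 - <<'E'
from cell import eyes
import cv2
for n,(x,y) in (("side",(200,200)),("top",(130,140))):
    p=eyes.read_camera(n); im=p["image"][y:y+200,x:x+200,::-1]
    cv2.imwrite(f"pics/{n}4.png",cv2.resize(im,None,fx=3,fy=3,interpolation=cv2.INTER_CUBIC))
E
```

```text
t 15.6 q [0.31, 0.368, 2.121, 4.275, 0.307, -1.024] p [584.9, 178.6, 207.0] rpy [-2.325, -0.128, -1.523]
toolx [ 0.047 -0.991  0.128] y [-0.68  -0.126 -0.723] z [ 0.732 -0.053 -0.679] azim -4.1 below hor 42.8 F [ 0.   0.9 -2.4] op 0.473
14.2
2 12 -8 0.00; 2 12 -8 0.00; 2 12 -8 0.00; 2 12 -8 0.00; 2 12 -8 0.00; 2 12 -8 0.00; 2 12 -8 0.00
```

View pics/side4.png

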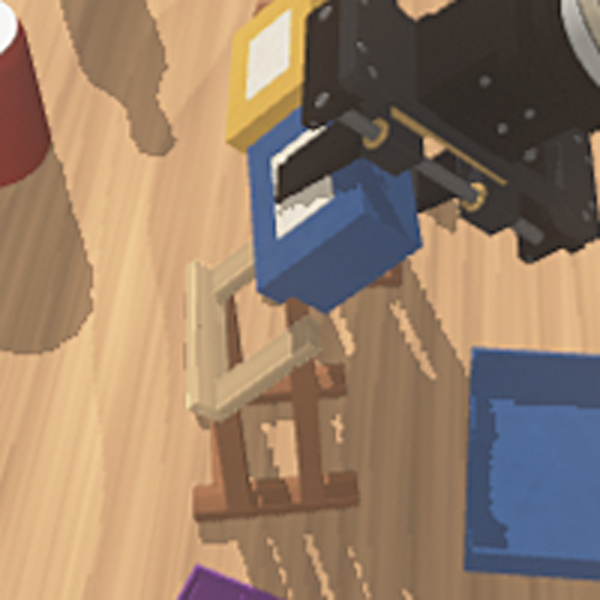

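Call:
{"op": "send_rows", "data": {"plan": "2 12 -8 0 35; 2 12 -8 0 35; 2 12 -8 0 35; 2 12 -8 0 35; 2 12 -8 0 35; 2 12 -8 0 35; 2 10 -6 0 35; 0 0 0 0 35"}}

```text
t: 16.5
eef_pos: [488.1, 157.2, 181.6]
tcp_rot: [-2.332, -0.128, -1.522]
ft_force: [1.1, 0.2, -1.7]
opening: 0.473
```

```bash
cat > p4.py <<'E'
import plan
from plan import *
log()
L=logs(); s=L[-1]; plan.Rc=Rc=Ro.from_euler("xyz",s["tcp_rot"]); t=Rc.as_matrix()[:,2]
b=rollof(n2,Rc)
if b>0.6:b-=2*np.pi
Bk=lambda k:BED+n2*22.5+(19-k)*t
print("roll",b,"B",Bk(0).round(1),Bk(110).round(1),"n2.t",n2@t)
V=lambda x,y,z:np.array([x,y,z],float)
track(np.array(s["joints"]),s["eef_pos"],None,[(V(480,0,175),b*.5),(V(480,-150,180),b*.8),(V(500,-250,230),b),(Bk(110),b),(Bk(0),b)],30)
E
python3 p4.py; python3 mv.py 480 0 178 -1.4 10
```

```text
t 16.5 q [0.337, 0.319, 2.355, 3.929, 0.422, -0.63] p [488.1, 157.2, 181.6] rpy [-2.332, -0.128, -1.522]
toolx [ 0.049 -0.991  0.128] y [-0.684 -0.126 -0.718] z [ 0.727 -0.053 -0.684] azim -4.1 below hor 43.2 F [ 1.1  0.2 -1.7] op 0.473
roll -2.9391183848914624 B [ 650.2 -251.8  144.9] [ 570.2 -246.   220.2] n2.t 0.031621040178734655
[480.   0. 175.] -1.47 q [-0.18, 0.29, 2.48, 2.95, 0.45, -1.55] maxstep 0.03 min5 0.41 err 0.0
[ 480. -150.  180.] -2.35 q [-0.66, 0.3, 2.41, 2.15, 0.5, -2.03] maxstep 0.03 min5 0.45 err 0.0
[ 500. -250.  230.] -2.94 q [-0.84, 0.26, 2.2, 1.53, 0.53, -2.08] maxstep 0.02 min5 0.49 err 0.0
[ 570. -246.  220.] -2.94 q [-0.71, 0.35, 2.09, 1.59, 0.45, -2.03] maxstep 0.0 min5 0.45 err 0.0
[ 650. -252.  145.] -2.94 q [-0.61, 0.56, 1.98, 1.91, 0.41, -2.3] maxstep 0.01 min5 0.41 err 0.0
t 16.5 q [0.337, 0.319, 2.355, 3.929, 0.422, -0.63] p [488.1, 157.2, 181.6] rpy [-2.332, -0.128, -1.522]
toolx [ 0.049 -0.991  0.128] y [-0.684 -0.126 -0.718] z [ 0.727 -0.053 -0.684] azim -4.1 below hor 43.2 F [ 1.1  0.2 -1.7] op 0.473
15.7
15 3 0 -0.14; 15 5 0 -0.14; 14 7 0 -0.14; 13 9 0 -0.14; 12 11 0 -0.14; 10 12 0 -0.14; 8 13 0 -0.14; 6 14 0 -0.14; 4 15 0 -0.14; 2 16 0 -0.14
```

Call:
{"op": "send_rows", "data": {"plan": "15 3 0 -0.12 35; 15 5 0 -0.14 35; 14 7 0 -0.14 35; 13 9 0 -0.14 35; 12 11 0 -0.14 35; 10 12 0 -0.14 35; 8 13 0 -0.14 35; 6 14 0 -0.14 35"}}

```text
t: 17.3
eef_pos: [484.6, 30.1, 180.7]
tcp_rot: [-2.883, -0.786, -0.428]
ft_force: [-0.1, 0.2, -2.3]
opening: 0.475
```

```bash
python3 p4.py; python3 mv.py 480 -140 182 -1.05 8
```

```text
t 17.3 q [-0.076, 0.276, 2.46, 3.131, 0.413, -1.315] p [484.6, 30.1, 180.7] rpy [-2.883, -0.786, -0.428]
toolx [ 0.643 -0.293  0.707] y [-0.237 -0.955 -0.18 ] z [ 0.728 -0.052 -0.684] azim -4.1 below hor 43.1 F [-0.1  0.2 -2.3] op 0.475
roll -1.7935799423667802 B [ 650.2 -251.8  144.9] [ 570.2 -246.1  220.1] n2.t 0.03240372297139347
[480.   0. 175.] -0.9 q [-0.19, 0.29, 2.48, 2.95, 0.45, -2.12] maxstep 0.03 min5 0.41 err 0.0
[ 480. -150.  180.] -1.43 q [-0.66, 0.3, 2.41, 2.15, 0.51, -2.26] maxstep 0.03 min5 0.45 err 0.0
[ 500. -250.  230.] -1.79 q [-0.84, 0.26, 2.2, 1.53, 0.53, -2.08] maxstep 0.02 min5 0.49 err 0.0
[ 570. -246.  220.] -1.79 q [-0.71, 0.35, 2.09, 1.59, 0.45, -2.03] maxstep 0.0 min5 0.45 err 0.0
[ 650. -252.  145.] -1.79 q [-0.61, 0.56, 1.98, 1.91, 0.41, -2.3] maxstep 0.01 min5 0.41 err 0.0
t 17.3 q [-0.076, 0.276, 2.46, 3.131, 0.413, -1.315] p [484.6, 30.1, 180.7] rpy [-2.883, -0.786, -0.428]
toolx [ 0.643 -0.293  0.707] y [-0.237 -0.955 -0.18 ] z [ 0.728 -0.052 -0.684] azim -4.1 below hor 43.1 F [-0.1  0.2 -2.3] op 0.475
21.3
6 20 1 -0.13; 3 21 1 -0.13; 0 21 1 -0.13; -2 21 1 -0.13; -5 21 1 -0.13; -8 20 1 -0.13; -10 19 1 -0.13; -13 17 1 -0.13
```

Call:
{"op": "send_rows", "data": {"plan": "6 20 1 -0.13 35; 3 21 1 -0.13 35; 0 21 1 -0.13 35; -2 21 1 -0.13 35; -5 21 1 -0.13 35; -8 20 1 -0.13 35; -10 19 1 -0.13 35; -13 17 1 -0.13 35"}}

```text
t: 18.1
eef_pos: [489.6, -151.9, 182.4]
tcp_rot: [2.464, -0.505, 0.949]
ft_force: [0.0, 0.5, -1.8]
opening: 0.471
```

```bash
python3 p4.py; python3 mv.py 500 -248 222 -0.75 8
```

```text
t 18.1 q [-0.643, 0.303, 2.389, 2.159, 0.489, -1.902] p [489.6, -151.9, 182.4] rpy [2.464, -0.505, 0.949]
toolx [0.509 0.711 0.484] y [ 0.457 -0.7    0.548] z [ 0.729 -0.058 -0.682] azim -4.6 below hor 43.0 F [ 0.   0.5 -1.8] op 0.471
roll -0.7026039612956633 B [ 650.3 -251.9  145. ] [ 570.1 -245.5  220. ] n2.t 0.034866473381752534
[480.   0. 175.] -0.35 q [-0.18, 0.29, 2.49, 2.97, 0.46, -2.69] maxstep 0.03 min5 0.46 err 0.0
[ 480. -150.  180.] -0.56 q [-0.66, 0.3, 2.41, 2.17, 0.51, -2.49] maxstep 0.03 min5 0.46 err 0.0
[ 500. -250.  230.] -0.7 q [-0.83, 0.26, 2.2, 1.55, 0.52, -2.1] maxstep 0.02 min5 0.49 err 0.0
[ 570. -246.  220.] -0.7 q [-0.7, 0.35, 2.09, 1.61, 0.44, -2.05] maxstep 0.0 min5 0.44 err 0.0
[ 650. -252.  145.] -0.7 q [-0.61, 0.56, 1.99, 1.93, 0.41, -2.32] maxstep 0.01 min5 0.41 err 0.0
t 18.1 q [-0.643, 0.303, 2.389, 2.159, 0.489, -1.902] p [489.6, -151.9, 182.4] rpy [2.464, -0.505, 0.949]
toolx [0.509 0.711 0.484] y [ 0.457 -0.7    0.548] z [ 0.729 -0.058 -0.682] azim -4.6 below hor 43.0 F [ 0.   0.5 -1.8] op 0.471
13.1
-5 12 -2 -0.09; -7 11 -2 -0.09; -8 10 -2 -0.09; -9 10 -2 -0.09; -9 9 -2 -0.09; -10 8 -2 -0.09; -11 7 -2 -0.09; -12 6 -2 -0.09
```

Call:
{"op": "send_rows", "data": {"plan": "-5 12 -2 -0.08 35; -7 11 -2 -0.09 35; -8 10 -2 -0.09 35; -9 10 -2 -0.09 35; -9 9 -2 -0.09 35; -10 8 -2 -0.09 35; -11 7 -2 -0.09 35; -12 6 -2 -0.08 35"}}

```text
t: 18.9
eef_pos: [501.7, -262.7, 225.2]
tcp_rot: [2.319, 0.018, 1.492]
ft_force: [-0.2, 1.0, -0.5]
opening: 0.473
```

```bash
python3 p4.py
python3 - <<'E'
from cell import eyes
import cv2
for n,(x,y) in (("side",(230,90)),("top",(370,130))):
    p=eyes.read_camera(n); im=p["image"][y:y+200,x:x+200,::-1]
    cv2.imwrite(f"pics/{n}5.png",cv2.resize(im,None,fx=3,fy=3,interpolation=cv2.INTER_CUBIC))
E
```

```text
t 18.9 q [-0.847, 0.283, 2.194, 1.575, 0.524, -2.166] p [501.7, -262.7, 225.2] rpy [2.319, 0.018, 1.492]
toolx [ 0.079  0.997 -0.018] y [ 0.679 -0.04   0.733] z [ 0.73 -0.07 -0.68] azim -5.5 below hor 42.9 F [-0.2  1.  -0.5] op 0.473
roll 0.03401438321933898 B [ 650.3 -252.2  145. ] [ 570.  -244.5  219.8] n2.t 0.03739440555287584
[480.   0. 175.] 0.02 q [-0.25, 0.26, 2.44, 2.56, 0.35, -2.69] maxstep 0.05 min5 0.35 err 0.0847
[ 480. -150.  180.] 0.03 q [-0.65, 0.3, 2.42, 2.21, 0.5, -2.67] maxstep 0.02 min5 0.35 err 0.0811
[ 500. -250.  230.] 0.03 q [-0.83, 0.26, 2.21, 1.58, 0.51, -2.12] maxstep 0.02 min5 0.48 err 0.0
[ 570. -244.  220.] 0.03 q [-0.7, 0.35, 2.1, 1.64, 0.43, -2.08] maxstep 0.0 min5 0.43 err 0.0
[ 650. -252.  145.] 0.03 q [-0.61, 0.56, 1.99, 1.97, 0.4, -2.35] maxstep 0.01 min5 0.4 err 0.0
```

View pics/side5.png

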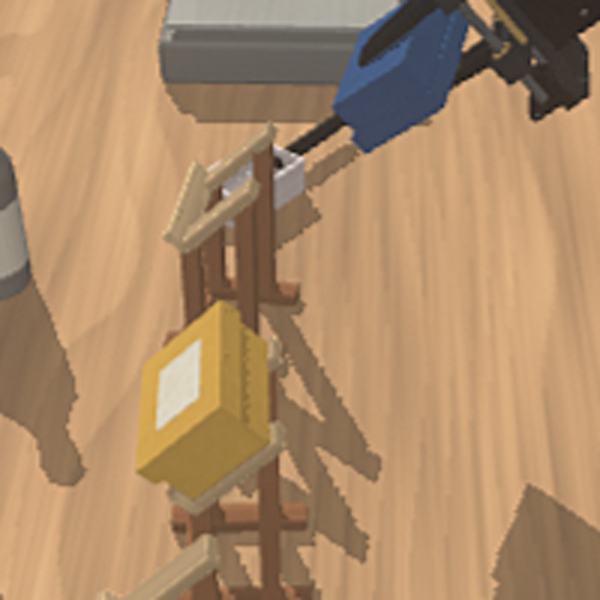

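View pics/top5.png

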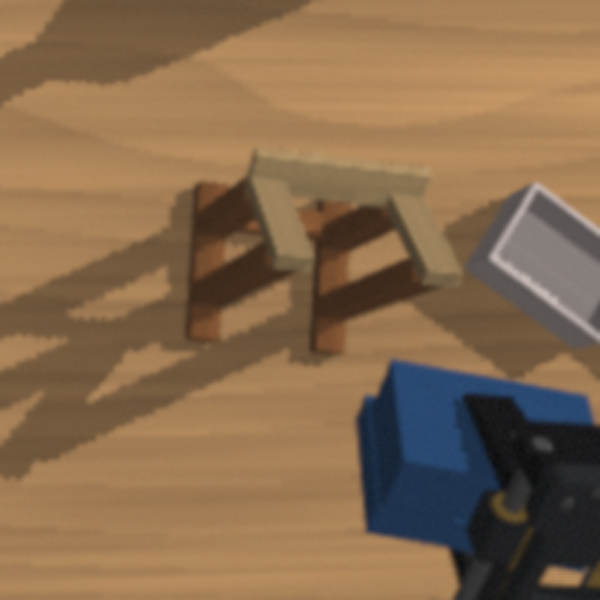

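```bash
cat > est.py <<'E'
from kin import *
# grasp record
Rg=Ro.from_euler("xyz",[-2.336,-.132,-1.523]); pg=np.array([645.9,199.1,148.5])
Rt=tinR(TY)
relR=Rg.inv()*Rt; relp=Rg.inv().apply(TIN-pg)
def tin_now(s):
    R=Ro.from_euler("xyz",s["tcp_rot"]); return R*relR, s["eef_pos"]+R.apply(relp)
def in_stand(R,p):
    S=Ro.from_euler("z",BY); o=BED-[0,0,145]
    M=(S.inv()*R).as_matrix(); return S.inv().apply(p-o),M
if __name__=="__main__":
    s,_=log(); print("relp",relp)
    R,p=tin_now(s); q,M=in_stand(R,p)
    print("tin",p.round(1),"in stand",q.round(1),"z tilt",np.degrees(np.arccos(M[2,2])).round(1),"y ang",np.degrees(np.arccos(abs(M[1,1]))).round(1)); print(M.round(3))
    # bed coordinates
    u=np.array([1,0,-1])/2**.5; n=np.array([1,0,1])/2**.5
    d=q-[0,0,145]; print("u,y,v",(d@u).round(1),q[1].round(1),(d@n).round(1))
    # needed world shift to ideal
    S=Ro.from_euler("z",BY); print("shift to ideal (world)",S.apply(np.array([31.8,0,176.8])-q).round(1), "tool", Ro.from_euler("xyz",s["tcp_rot"]).inv().apply(S.apply(np.array([31.8,0,176.8])-q)).round(1))
    C=load()
    for nm in C: print(nm,proj(C[nm],R.apply([(35,47,0),(35,-47,0),(-35,47,0),(-35,-47,0)])+p).round(1).tolist(), "lid", proj(C[nm],R.apply([(38.5,50.5,45),(38.5,-50.5,45),(-38.5,50.5,45),(-38.5,-50.5,45)])+p).round(1).tolist())
E
python3 est.py; python3 -c "
print([(370+(a+.5)/3-.5,130+(b+.5)/3-.5) for a,b in((393,360),(590,397),(405,462))],[(230+a/3-.3,90+b/3-.3) for a,b in ((365,152),(335,100),(440,110),(468,20))])"
```

```text
t 19.0 q [-0.847, 0.283, 2.193, 1.577, 0.524, -2.165] p [501.9, -263.5, 225.6] rpy [2.318, 0.017, 1.489]
toolx [ 0.082  0.996 -0.017] y [ 0.678 -0.043  0.734] z [ 0.73  -0.072 -0.679] azim -5.6 below hor 42.8 F [ 0.6  0.5 -1.7] op 0.477
relp [ -0.14614346  22.36096898 -16.17484801]
tin [ 505.3 -263.4  253. ] in stand [-113.1  -26.8  256. ] z tilt 138.0 y ang 9.5
[[ 0.735 -0.111 -0.669]
 [-0.164 -0.986 -0.017]
 [-0.658  0.122 -0.743]]
u,y,v -158.4 -26.8 -1.5
shift to ideal (world) [146.9  10.9 -79.2] tool [ 24.2  41.1 160.3]
side [[349.5, 100.8], [339.4, 125.9], [372.7, 85.4], [363.4, 111.0]] lid [[361.1, 114.4], [351.1, 141.7], [386.7, 98.6], [377.7, 126.4]]
top [[562.2, 261.3], [497.3, 248.5], [571.2, 296.5], [501.2, 282.8]] lid [[552.0, 282.4], [485.2, 269.3], [560.4, 321.4], [488.1, 307.3]]
[(500.66666666666663, 249.66666666666669), (566.3333333333334, 262.0), (504.66666666666663, 283.66666666666663)] [(351.3666666666667, 140.36666666666665), (341.3666666666667, 123.03333333333335), (376.3666666666666, 126.36666666666666), (385.7, 96.36666666666667)]
```

Call:
{"op": "send_rows", "data": {"plan": "4 10 8 0 35; 4 12 10 0 35; 4 12 10 0 35; 4 12 10 0 35; 4 10 10 0 35; 4 0 10 0 35; 4 0 10 0 35; 0 0 0 0 35"}}

```text
t: 19.8
eef_pos: [601.1, -237.2, 218.7]
tcp_rot: [2.317, 0.003, 1.478]
ft_force: [-0.8, 0.7, -1.5]
opening: 0.474
```

```bash
python3 est.py
```

```text
t 19.8 q [-0.641, 0.378, 2.05, 1.65, 0.393, -2.052] p [601.1, -237.2, 218.7] rpy [2.317, 0.003, 1.478]
toolx [ 0.092  0.996 -0.003] y [ 0.676 -0.06   0.735] z [ 0.731 -0.07  -0.679] azim -5.5 below hor 42.7 F [-0.8  0.7 -1.5] op 0.474
relp [ -0.14614346  22.36096898 -16.17484801]
tin [ 604.4 -237.5  246.1] in stand [-17.4   9.7 249.1] z tilt 138.1 y ang 9.3
[[ 0.734 -0.121 -0.668]
 [-0.162 -0.987  0.   ]
 [-0.66   0.108 -0.744]]
u,y,v -85.9 9.7 61.3
shift to ideal (world) [ 47.8 -15.  -72.3] tool [-10.3 -19.9  85.1]
side [[306.2, 108.9], [293.1, 134.1], [327.4, 93.7], [315.0, 119.3]] lid [[318.7, 122.6], [305.8, 150.0], [342.3, 107.0], [330.1, 134.9]]
top [[537.6, 193.8], [473.9, 180.7], [545.2, 222.7], [476.4, 208.4]] lid [[528.4, 217.4], [462.8, 203.8], [535.5, 250.1], [464.3, 235.2]]
```

Call:
{"op": "send_rows", "data": {"plan": "-1 -1 8 0 35; -1 -1 10 0 35; -1 -1 10 0 35; -1 -1 10 0 35; -1 -1 10 0 35; -1 -1 9 0 35; 0 0 8 0 35; 0 0 0 0 35"}}

```text
t: 20.6
eef_pos: [647.6, -243.4, 168.5]
tcp_rot: [2.317, -0.005, 1.475]
ft_force: [0.2, 0.0, -2.1]
opening: 0.473
```

```bash
python3 est.py
python3 - <<'E'
from cell import eyes
import cv2
for n,(x,y) in (("side",(240,60)),("top",(400,130))):
    p=eyes.read_camera(n); im=p["image"][y:y+150,x:x+150,::-1]
    cv2.imwrite(f"pics/{n}6.png",cv2.resize(im,None,fx=4,fy=4,interpolation=cv2.INTER_CUBIC))
E
```

```text
t 20.6 q [-0.597, 0.511, 1.991, 1.871, 0.381, -2.246] p [647.6, -243.4, 168.5] rpy [2.317, -0.005, 1.475]
toolx [0.096 0.995 0.005] y [ 0.676 -0.069  0.734] z [ 0.731 -0.067 -0.679] azim -5.2 below hor 42.8 F [ 0.2  0.  -2.1] op 0.473
relp [ -0.14614346  22.36096898 -16.17484801]
tin [ 650.9 -244.   195.9] in stand [ 29.5   8.4 198.9] z tilt 138.0 y ang 9.2
[[ 0.733 -0.124 -0.669]
 [-0.16  -0.987  0.009]
 [-0.661  0.1   -0.743]]
u,y,v -17.2 8.4 59.0
shift to ideal (world) [  1.4  -8.6 -22.1] tool [ -8.5 -14.7  16.6]
side [[287.9, 126.7], [274.2, 151.5], [307.4, 112.9], [294.2, 138.1]] lid [[300.3, 139.6], [286.7, 166.5], [322.1, 125.4], [309.0, 152.8]]
top [[523.4, 172.0], [464.6, 159.7], [529.7, 196.9], [466.3, 183.4]] lid [[515.3, 194.7], [454.4, 181.9], [521.2, 223.0], [455.4, 209.0]]
```

View pics/side6.png

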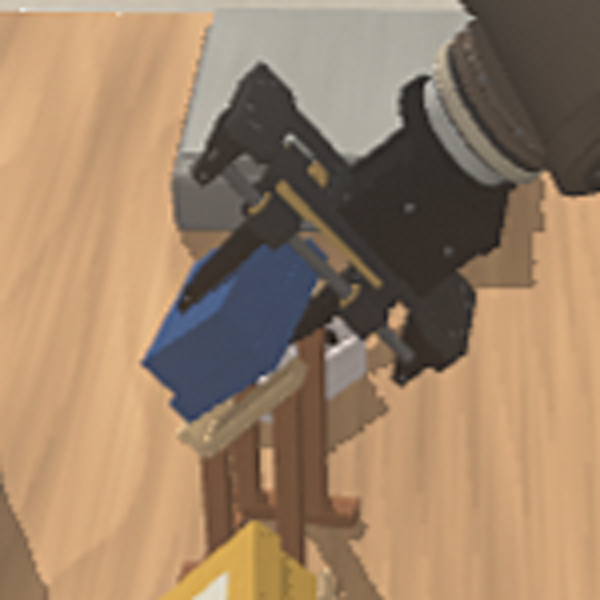

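View pics/top6.png

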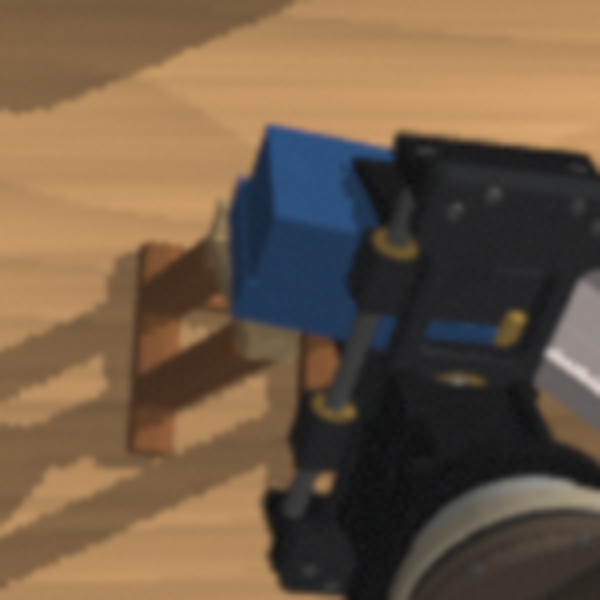

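Call:
{"op": "send_rows", "data": {"plan": "-2 -3 1 0 35; -2 -3 1 0 35; -1 -3 1 0 35; 0 -2 1 0 35; 0 0 0 0 35"}}

```text
t: 21.2
eef_pos: [641.2, -248.7, 158.7]
tcp_rot: [2.315, -0.004, 1.474]
ft_force: [-0.2, -0.1, -2.5]
opening: 0.475
```

```bash
python3 est.py|grep -v -e side -e top
```

```text
t 21.2 q [-0.612, 0.525, 2.007, 1.926, 0.4, -2.318] p [641.2, -248.7, 158.7] rpy [2.315, -0.004, 1.474]
toolx [0.097 0.995 0.004] y [ 0.674 -0.068  0.735] z [ 0.732 -0.068 -0.678] azim -5.3 below hor 42.7 F [-0.2 -0.1 -2.5] op 0.475
relp [ -0.14614346  22.36096898 -16.17484801]
tin [ 644.4 -249.2  186.1] in stand [ 23.7   2.5 189.1] z tilt 138.1 y ang 9.3
[[ 0.734 -0.125 -0.667]
 [-0.161 -0.987  0.009]
 [-0.66   0.101 -0.745]]
u,y,v -14.4 2.5 48.0
shift to ideal (world) [  7.8  -3.3 -12.3] tool [-2.6 -3.6 14.3]
```

Call:
{"op": "send_rows", "data": {"plan": "0 0 2 0 35; 0 0 2 0 35; 0 0 2 0 35; 0 0 2 0 35; 0 0 0 0 35"}}

```text
t: 21.7
eef_pos: [644.4, -252.3, 156.1]
tcp_rot: [2.315, 0.001, 1.467]
ft_force: [0.0, 2.1, -1.8]
opening: 0.474
```

```bash
python3 est.py|grep -v -e side -e top
```

```text
t 21.7 q [-0.611, 0.533, 2.0, 1.946, 0.394, -2.335] p [644.4, -252.3, 156.1] rpy [2.315, 0.001, 1.467]
toolx [ 0.103  0.995 -0.001] y [ 0.674 -0.069  0.736] z [ 0.732 -0.077 -0.677] azim -6.0 below hor 42.6 F [ 0.   2.1 -1.8] op 0.474
relp [ -0.14614346  22.36096898 -16.17484801]
tin [ 647.6 -252.8  183.5] in stand [ 27.3  -0.7 186.5] z tilt 138.2 y ang 9.7
[[ 0.733 -0.132 -0.667]
 [-0.169 -0.986  0.01 ]
 [-0.659  0.105 -0.745]]
u,y,v -10.1 -0.7 48.6
shift to ideal (world) [ 4.6  0.2 -9.7] tool [ 0.7 -4.1  9.9]
```

Run:
```python
from cell import eyes
import cv2
for n,(x,y) in (("side",(260,90)),("top",(430,140))):
    p=eyes.read_camera(n); im=p["image"][y:y+100,x:x+100,::-1]
    cv2.imwrite(f"pics/{n}7.png",cv2.resize(im,None,fx=6,fy=6,interpolation=cv2.INTER_CUBIC))
```

```text
(no output)
```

View pics/side7.png

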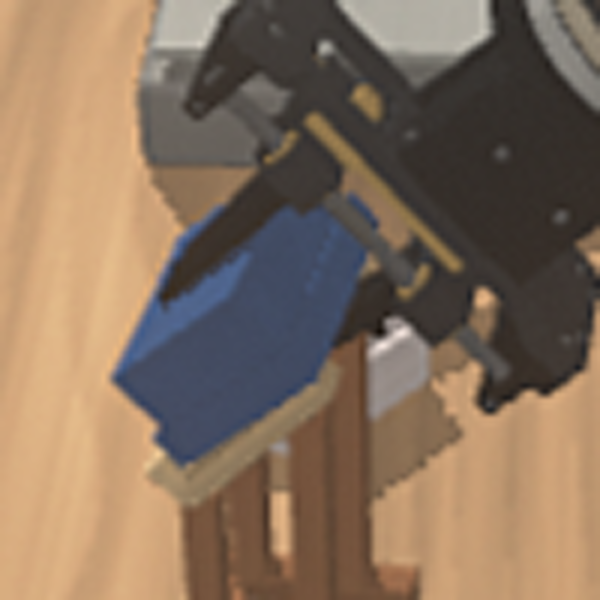

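View pics/top7.png

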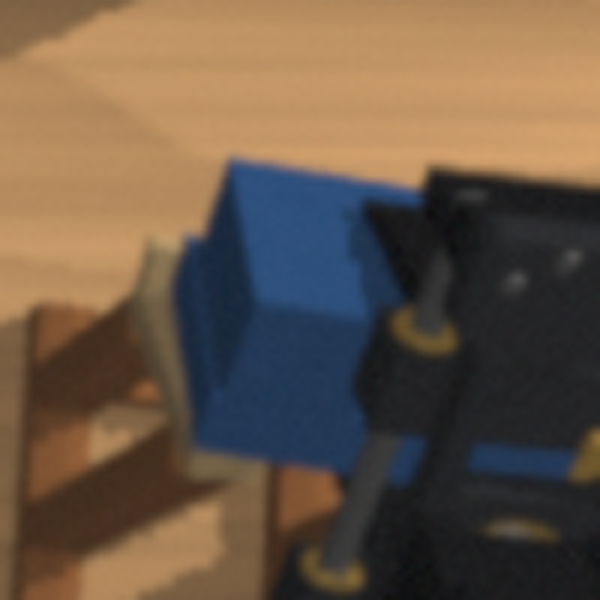

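Call:
{"op": "send_rows", "data": {"plan": "1 0 3 0 35; 1 0 3 0 35; 1 0 3 0 35; 0 0 0 0 35"}}

```text
t: 22.2
eef_pos: [648.4, -255.3, 152.1]
tcp_rot: [2.317, 0.008, 1.457]
ft_force: [-0.2, 0.3, -1.6]
opening: 0.473
```

```bash
python3 est.py|grep -v -e side -e top
```

```text
t 22.2 q [-0.605, 0.543, 1.993, 1.98, 0.382, -2.361] p [648.4, -255.3, 152.1] rpy [2.317, 0.008, 1.457]
toolx [ 0.114  0.993 -0.008] y [ 0.675 -0.072  0.734] z [ 0.729 -0.089 -0.679] azim -6.9 below hor 42.7 F [-0.2  0.3 -1.6] op 0.473
relp [ -0.14614346  22.36096898 -16.17484801]
tin [ 651.7 -255.6  179.5] in stand [ 31.6  -3.1 182.5] z tilt 138.1 y ang 10.4
[[ 0.73  -0.142 -0.668]
 [-0.181 -0.983  0.011]
 [-0.659  0.112 -0.744]]
u,y,v -4.2 -3.1 48.9
shift to ideal (world) [ 0.5  3.  -5.7] tool [ 3.1 -4.1  4. ]
```

```bash
python3 - <<'E'
from cell import eyes
import cv2
for n,(x,y) in (("side",(260,90)),("top",(430,140))):
    p=eyes.read_camera(n); im=p["image"][y:y+100,x:x+100,::-1]
    cv2.imwrite(f"pics/{n}8.png",cv2.resize(im,None,fx=6,fy=6,interpolation=cv2.INTER_CUBIC))
E
python3 est.py | tail -2
```

```text
side [[288.8, 129.8], [274.8, 154.6], [307.8, 116.8], [294.2, 142.1]] lid [[301.0, 142.4], [287.0, 169.3], [322.2, 129.0], [308.6, 156.5]]
top [[526.1, 174.6], [468.5, 161.7], [531.4, 198.9], [469.5, 184.9]] lid [[518.0, 196.7], [458.4, 183.3], [522.9, 224.3], [458.6, 209.7]]
```

View pics/side8.png

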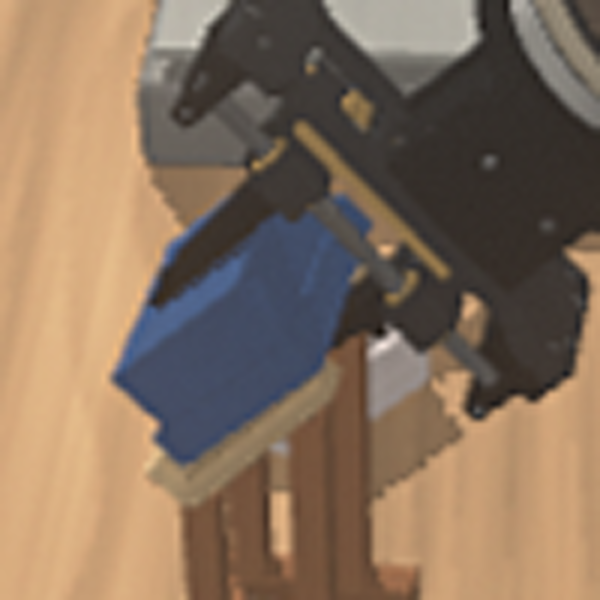

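View pics/top8.png

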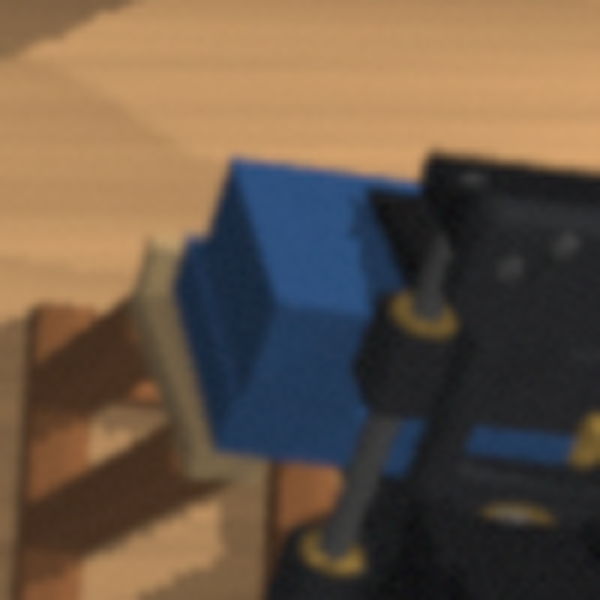

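```bash
cat > fit2.py <<'E'
from kin import *
import est
C=load()
def fit2(top,side,offt,offs,k=6):
    px=lambda o,l:np.array([(o[0]+(a+.5)/k-.5,o[1]+(b+.5)/k-.5) for a,b in l])
    s=logs()[-1]; R0,p0=est.tin_now(s)
    M={"top":(np.array([m for m,_ in top],float),px(offt,[c for _,c in top])),"side":(np.array([m for m,_ in side],float),px(offs,[c for _,c in side]))}
    def res(v):
        R=R0*Ro.from_rotvec(v[3:]); return np.concatenate([(proj(C[n],R.apply(m)+p0+v[:3])-u).ravel() for n,(m,u) in M.items()]+[v[3:]*5])
    r=least_squares(res,np.zeros(6),x_scale=[10]*3+[.1]*3,loss="soft_l1"); v=r.x
    R=R0*Ro.from_rotvec(v[3:]); q,Mx=est.in_stand(R,p0+v[:3])
    print("res",np.round(res(v),1)); print("in stand",q.round(1),"ztilt",np.degrees(np.arccos(Mx[2,2])).round(1),"yang",np.degrees(np.arccos(abs(Mx[1,1]))).round(1)); print(Mx.round(2))
E
python3 - <<'E'
from fit2 import *
fit2([((35,-47,0),(235,158)),((-35,-47,0),(275,303)),((-38.5,-50.5,45),(215,447))],
 [((35,-47,0),(113,378)),((38.5,-50.5,45),(185,466)),((-38.5,-50.5,45),(330,370)),((-35,-47,0),(262,287))],(430,140),(260,90))
E
```

```text
res [-0.  -0.2  0.2  0.3 -0.2  1.8 -0.2 -0.1  0.3 -0.2 -0.8  0.1 -4.3 -0.1
 -0.1 -0.  -0.6]
in stand [ 27.3  -5.8 187.9] ztilt 137.7 yang 3.4
[[ 0.74 -0.04 -0.67]
 [-0.06 -1.   -0.01]
 [-0.67  0.05 -0.74]]
```

Call:
{"op": "send_rows", "data": {"plan": "1 -2 2 0 35; 1 -2 2 0 35; 1 -1 2 0 35; 0 0 0 0 35"}}

```text
t: 22.7
eef_pos: [650.5, -257.0, 150.3]
tcp_rot: [2.308, 0.012, 1.449]
ft_force: [-0.1, -0.2, -2.4]
opening: 0.471
```

```bash
python3 est.py|grep -v -e side -e top;python3 - <<'E'
from cell import eyes
import cv2
for n,(x,y) in (("side",(260,90)),("top",(430,140))):
    p=eyes.read_camera(n); im=p["image"][y:y+100,x:x+100,::-1]
    cv2.imwrite(f"pics/{n}9.png",cv2.resize(im,None,fx=6,fy=6,interpolation=cv2.INTER_CUBIC))
E
```

```text
t 22.7 q [-0.603, 0.55, 1.995, 2.035, 0.385, -2.412] p [650.5, -257.0, 150.3] rpy [2.308, 0.012, 1.449]
toolx [ 0.121  0.993 -0.012] y [ 0.668 -0.073  0.741] z [ 0.734 -0.098 -0.672] azim -7.6 below hor 42.2 F [-0.1 -0.2 -2.4] op 0.471
relp [ -0.14614346  22.36096898 -16.17484801]
tin [ 653.5 -257.2  177.7] in stand [ 33.6  -4.5 180.7] z tilt 138.6 y ang 10.9
[[ 0.735 -0.151 -0.661]
 [-0.189 -0.982  0.013]
 [-0.651  0.116 -0.75 ]]
u,y,v -1.5 -4.5 49.0
shift to ideal (world) [-1.3  4.6 -3.9] tool [ 4.5 -4.1  1.2]
```

View pics/side9.png

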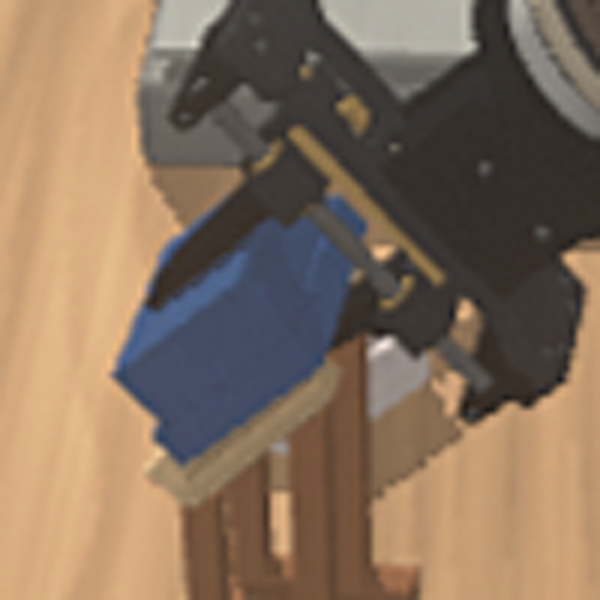

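View pics/top9.png

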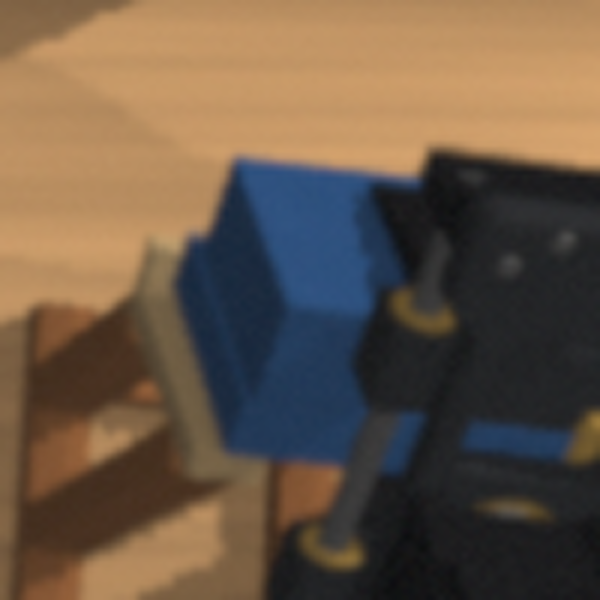

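Call:
{"op": "send_rows", "data": {"plan": "0 0 0 0 52; 0 0 0 0 60; 0 0 0 0 70; 0 0 0 0 80; 0 0 0 0 90; 0 0 0 0 90; 0 0 0 0 90; 0 0 0 0 90"}}

```text
t: 23.6
eef_pos: [652.2, -256.0, 149.9]
tcp_rot: [2.306, 0.011, 1.452]
ft_force: [-0.5, 0.4, 0.3]
opening: 0.945
```

```bash
python3 est.py|head -2;python3 - <<'E'
from cell import eyes
import cv2
for n,(x,y) in (("side",(260,90)),("top",(430,140))):
    p=eyes.read_camera(n); im=p["image"][y:y+100,x:x+100,::-1]
    cv2.imwrite(f"pics/{n}10.png",cv2.resize(im,None,fx=6,fy=6,interpolation=cv2.INTER_CUBIC))
E
```

```text
t 23.6 q [-0.601, 0.552, 1.993, 2.035, 0.386, -2.411] p [652.2, -256.0, 149.9] rpy [2.306, 0.011, 1.452]
toolx [ 0.119  0.993 -0.011] y [ 0.667 -0.072  0.741] z [ 0.735 -0.095 -0.671] azim -7.4 below hor 42.1 F [-0.5  0.4  0.3] op 0.945
```

View pics/side10.png

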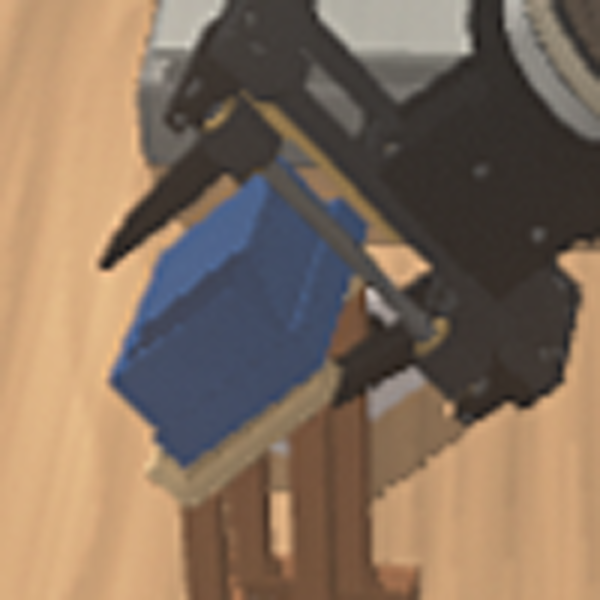

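View pics/top10.png

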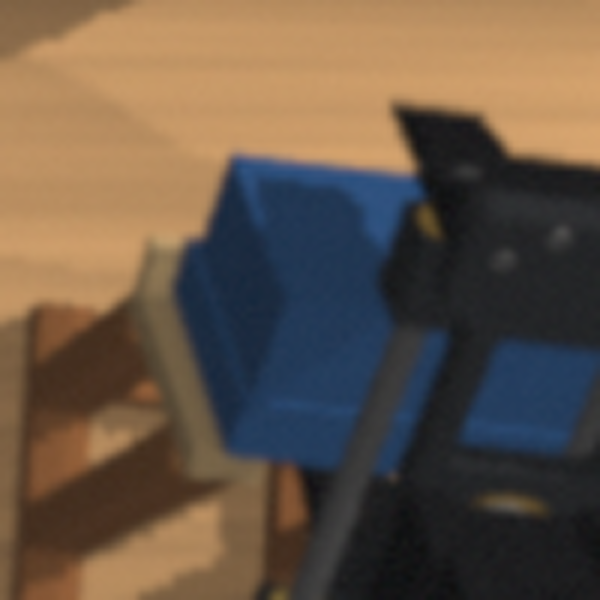

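Call:
{"op": "send_rows", "data": {"plan": "0 0 -8 0 90; 0 0 -12 0 90; 0 1 -12 0 90; 0 1 -12 0 90; 0 1 -12 0 90; 0 1 -12 0 90; 0 0 -12 0 90; 0 0 -12 0 90"}}

```text
t: 24.5
eef_pos: [580.6, -246.1, 219.9]
tcp_rot: [2.307, 0.011, 1.451]
ft_force: [0.7, -1.5, -0.2]
opening: 0.945
```

```bash
python3 est.py|head -2
```

```text
t 24.5 q [-0.674, 0.358, 2.091, 1.724, 0.399, -2.138] p [580.6, -246.1, 219.9] rpy [2.307, 0.011, 1.451]
toolx [ 0.119  0.993 -0.011] y [ 0.668 -0.071  0.741] z [ 0.735 -0.096 -0.671] azim -7.4 below hor 42.2 F [ 0.7 -1.5 -0.2] op 0.945
```

Call:
{"op": "send_rows", "data": {"plan": "0 0 -20 0 90; 0 0 -25 0 90; 0 0 -25 0 90; 0 0 -25 0 90; 0 0 -20 0 90; 0 0 0 0 90"}}

```text
t: 25.1
eef_pos: [487.7, -232.8, 303.5]
tcp_rot: [2.307, 0.016, 1.449]
ft_force: [0.5, 0.1, 0.1]
opening: 0.947
```

```bash
python3 est.py|head -2;python3 - <<'E'
from cell import eyes
import cv2
for n,(x,y) in (("side",(250,90)),("top",(420,140))):
    p=eyes.read_camera(n); im=p["image"][y:y+120,x:x+120,::-1]
    cv2.imwrite(f"pics/{n}11.png",cv2.resize(im,None,fx=5,fy=5,interpolation=cv2.INTER_CUBIC))
    cv2.imwrite(f"pics/{n}full.png",p["image"][:,:,::-1])
E
```

```text
t 25.1 q [-0.807, 0.099, 2.161, 1.259, 0.506, -1.729] p [487.7, -232.8, 303.5] rpy [2.307, 0.016, 1.449]
toolx [ 0.121  0.992 -0.016] y [ 0.668 -0.07   0.741] z [ 0.734 -0.1   -0.671] azim -7.8 below hor 42.2 F [0.5 0.1 0.1] op 0.947
```

View pics/side11.png

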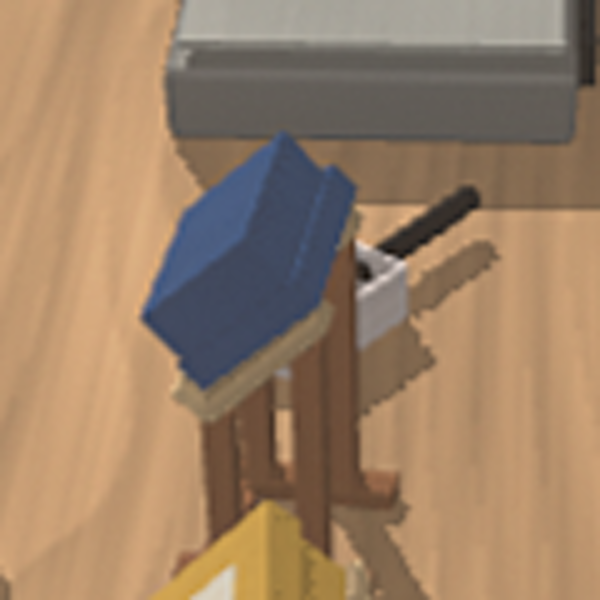

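View pics/top11.png

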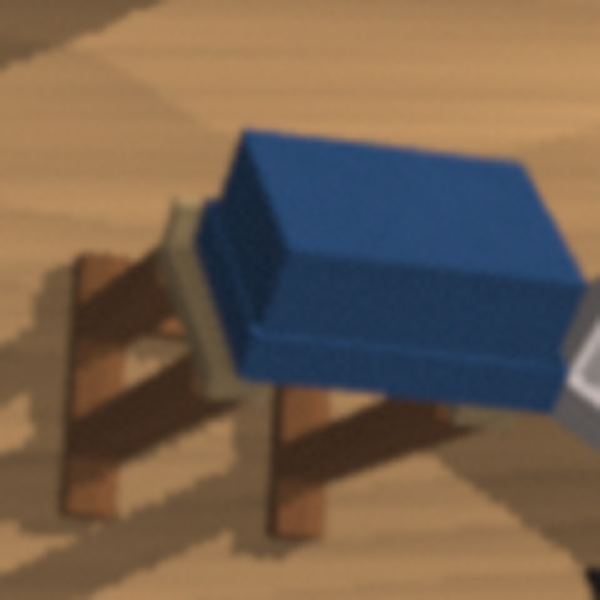

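View pics/sidefull.png

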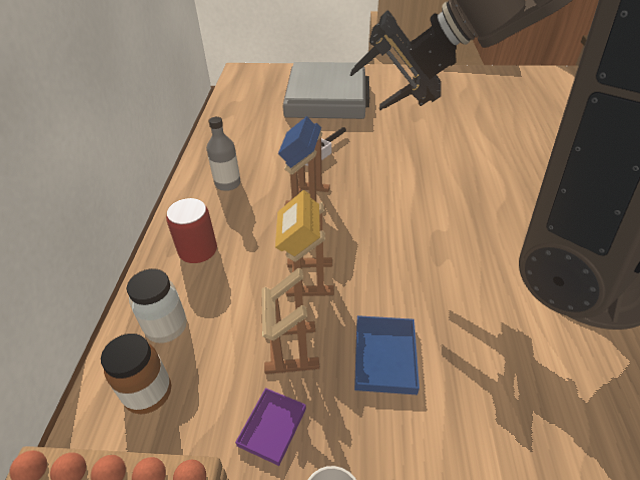

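Run:
```python
from kin import *
import est
C=load()
px=lambda o,l:np.array([(o[0]+(a+.5)/5-.5,o[1]+(b+.5)/5-.5) for a,b in l])
# left world +y = tin y-
M={"top":(np.array([(35,-47,0),(35,47,0),(-35,-47,0),(-35,47,0),(-38.5,-50.5,45),(-38.5,50.5,45)],float),px((420,140),[(246,130),(520,162),(288,250),(584,285),(242,378),(556,412)])),
"side":(np.array([(35,-47,0),(-35,47,0),(38.5,-50.5,45),(-38.5,-50.5,45),(-35,-47,0)],float),px((250,90),[(143,317),(284,133),(204,389),(322,303),(262,240)]))}
S=Ro.from_euler("z",BY); R0=S*Ro.from_matrix(np.array([[.7071,0,-.7071],[0,-1,0],[-.7071,0,-.7071]]).astype(float))
p0=BED-[0,0,145]+S.apply([31.8,0,176.8])
def res(v):
    R=R0*Ro.from_rotvec(v[3:]); return np.concatenate([(proj(C[n],R.apply(m)+p0+v[:3])-u).ravel() for n,(m,u) in M.items()])
r=least_squares(res,np.zeros(6),x_scale=[10]*3+[.1]*3,loss="soft_l1");v=r.x
R=R0*Ro.from_rotvec(v[3:]);q,Mx=est.in_stand(R,p0+v[:3])
print(np.round(r.fun,1));print(q.round(1),np.degrees(np.arccos(Mx[2,2])),np.degrees(np.arccos(abs(Mx[1,1]))))
```

```text
[-0.9 -0.   0.4 -0.1  0.7  0.5  1.5  0.  -0.4  0.5 -0.6  0.  -0.3  0.4
  0.1 -0.8  0.1  0.6 -0.3  0.5 -3.2 -0.7]
[ 30.5  -7.6 183.7] 137.13840263507373 0.5467866000732461
```

```bash
python3 -c "
from cell import job_done
print(job_done())"
```

```text
the job is handed in; nothing more can be done
None
```

The blue tin is lying lid-down on the stand that was empty, released, with the arm clear of it. I handed the job in at about 25 s. No verdict is reported back, so these are my own checks.

**What I did:** Rows cannot tilt the tool, so I tilted it to about 45° by pushing against the arm's reach limit. I then went down the slope, pinched the tin between lid and bottom (opening about 45 mm) and lifted it. A half turn about the tool's axis put the lid underneath. I pushed the tin against the stop bar to square it, let go and drew back up the slope.

**Last checks against the limits (two-camera corner fit):**

| Quantity in the stand's frame | Measured | Allowed |
|---|---|---|
| x | 30.5 mm | 10 to 45 mm |
| y | −7.6 mm | −18 to 18 mm |
| z | 183.7 mm | 160 to 200 mm |
| z axis from the stand's | 137° | 125° to 145° |
| y axis from the stand's | 0.5° | within 10° |

- **Lid and yellow tin:** the lid looks shut in both final pictures. The yellow tin looks unmoved by eye; I did not measure it.
- **Disagreements:**
  - The fitted z is about 7 mm above the ideal 177 mm. I put that down to camera and stand-fit error.
  - The tool's direction drifted several degrees during the moves. Where I set the tin down, the arm-based estimate put it about 9° off square until the push against the stop bar.
  - After that push, the arm-based figure was no longer valid, because the tin had pivoted in the grip. I relied on the cameras from there.
- **Joint 3:** it read 0.048 to 0.049 rad during the tilting, just under its stated lower limit of 0.05. I cannot tell whether that counts as passing its range.

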